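Press the glued heart badges on candle lids and close the candles

ROBOT

A 6-joint arm with a two-finger parallel gripper is mounted at the origin on the work surface. World frame = base frame: x ahead of the robot, y to its left, z up, the work surface at z = 0. Lengths are in m, angles in rad, forces in N, time in s.
With the tool pointing down it reaches from about 0.375 to 0.9 m from the base axis. Payload 3.1 kg.
Tool frame: the origin (TCP) lies at the very end of the fingers, on their centre line; the grasp point (between the pads) lies 19 mm behind it (r.pinch_z is the distance from the TCP to the grasp point, in m); z points along the fingers, y is the line along which they close (so a half turn about z gives the same grasp; the last joint's range is limited). The gripper opens to 85 mm and grips with 20 to 120 N. Pads are 22 mm wide; open, the fingers measure 114 mm over their backs; the gripper's body (76 mm by 85 mm) begins 54 mm behind the grasp point. The pads swing forward as they close: fully open they stand 13 mm farther back than shut.
Start: joints at [-1.435, 0.527, 1.433, -0, 1.181, -0.178], TCP at [0.193, -0.594, 0.231] pointing down, gripper open.
Joint ranges: [-3.08, 3.08], [-0.75, 2.2], [0.22, 2.44], [-1.43, 4.57], [0, 2.65], [-2.85, 2.85]. Speed limits (rad/s): [2.79, 2.79, 3.14, 3.14, 3.14, 3.14].

INTERFACE

Orientations are given as [roll, pitch, yaw] about the fixed x, y, z axes, in that order (R = Rz(yaw) Ry(pitch) Rx(roll)).
In Python, from cell import r, capture, camera_model, order, look_for gives the robot as it stands.
- The arm moves only by the shell command python3 -m jog 'ROWS' [FORCE]. ROWS is JSON, a list of rows, each a list of 5 numbers: the shift along the tool's x, y, z in mm, then the turn about the tool's z in degrees, then the finger opening in mm, from 0 to 85.4. A call has exactly 8 rows; each row shifts and turns the commanded pose from where the row before left it, along the tool's axes as they then stand; what a row does not reach is not made up. A row lasts 1/10 s, in which the tool goes at most 50 mm and 8.59 degrees, less where a joint would pass 70% of its speed; a pose out of reach is approached as far as the arm can. A call with a gripper value outside its range is refused whole. The fingers move at their own pace and stop on an object; FORCE is the grip in N (left out, the last holds). Time passes only in rows, so rows that do not move let the fingers close, or fill a call up. It gives the time, the measured TCP pose, the force, the opening and the grip force at its end, in the units of the state.
- r.get_state(): the state, without advancing time (a new reading comes with each control period).
- capture(name): name is "side" or "top" or "wrist"; returns the picture (420x560x3 uint8, red, green, blue); there is no depth.
- camera_model(name): a dict with "fovy" (degrees; the focal length in pixels is half the picture's height over the tangent of half this angle, whatever the lens; pixels are square), "cx", "cy" (the principal point, pixels), "camera_from_world" (4x4, takes a point from world to camera coordinates). Camera axes: x right, y down, z forward; pixel columns grow to the right and rows downward; lengths in m; the calibration is good to about 2 mm. A picture is of the moment at which its call begins: read the wrist's pose just before it. camera_model takes no time and is no camera call; for the wrist camera it gives the pose at the moment of the call.
- order.hand_in(): hands the job in; it is judged then, once.
Trained networks look in the newest picture that a camera, given by its name, has taken for a name from the list of things; names that differ only in an ending like _2 or _b are one class to them, and where a whole thing is asked for, a point or a joint stands for the part that bears it (a point fixed in the world has none). Each returns a list of dicts, best first, with "p" (0 to 1); they miss things now and then, are a little off and sometimes report something else, mostly with a low value. They report only what shows in the picture. A call takes as long as a camera call. They do not tell look-alikes from the thing itself.
- look_for(camera, thing): "bbox" ([centre column, centre row, width, height] in pixels, round what is visible of it).
The state is a dict: "t": time; "joint_positions": joint angles; "qd": joint speeds; "effort": joint torques, N m; "tcp_pos": TCP position; "eef_rot": TCP orientation; "wrist_force": force on the tool from outside, world axes, zero at the start; "wrist_torque": the same for the moment, N m; "opening": finger opening in m; "finger_force": force on a finger pad.
Only numpy, scipy, OpenCV 4.12 (cv2) and the standard library are available. Lean on these libraries where they do the work, as an engineer would, in place of code of your own. Each camera call takes 0.05 s, during which the arm holds its last target. There are 200 camera calls.

TASK

Lay every pale wooden lid with a brass heart that you find in the crate (two or three of them) flat and heart up in a row on the bed of the green glue press, pull the press's handle down to the third notch (the red tooth, where the yoke lies level; never on to the fourth), let go, and leave the lids clamped with your hands off for at least three seconds. Then hold the red release button down until the yoke has risen fully open, and close one candle with each of the pressed lids, heart up. Leave the dark plain lids and the tealight in the crate, and disturb nothing else on the dresser.

Things in the scene. Friction and masses are not known exactly. Their poses are not given: they have to be found in the camera images.
- press: Dark-green clamshell glue press, fixed. Origin: table level under the middle of the bed; x towards its hinge, away from the handle side; y left along the bed. Base plate x -75 to 145, y -125 to 125 mm, 20 mm high. The yoke's arms stand at y +-112 mm, hinged at x 120. Pawl box 70 x 70 mm, 88 mm high, at x -20, y 180 mm
- bed (a point): Middle of the press's black rubber bed, on its top face, 22 mm above the table; axes as the press. Bed 60 mm (x) by 200 mm (y): three lids side by side along y, e.g. at -62, 0, 62 mm. The pad comes down on x -22 to 22 mm. With the yoke open the bed is free from above: nothing rises over the base plate nearer than x 100 mm, where the pad hangs 175 mm up
- yoke (a joint): U-shaped lever with the pad, rad: 0 = open (18 degrees back past upright), growing as the handle goes forward and down. Spring and damper raise it to 0 in 3 to 4 s unless a notch holds it; up to 10 N at the handle. A pawl clicks in behind each of four teeth: notches hold it at 1.645, 1.765, 1.885 (third, red tooth, yoke level, pad on the lids) and 2.005. Let go just past a notch, it settles on it
- yoke_grip (a point): Middle of the yoke's wooden handle, a round sleeve 18 mm thick, 210 mm long, turning freely on a spindle along the press's y, 205 mm from the hinge. Open: 270 mm above the table; level: 75 mm up, 85 mm in front of the bed's middle. It is 85 mm from the pad's middle line (pad 44 mm wide), measured along the arms
- yoke_hinge (a point): On the hinge axis midway between the yoke's arms, 120 mm behind the bed's middle (press +x), 75 mm above the table; the axis runs along the press's y. At joint value q the handle bar stands at an angle of 1.885 - q above the level line from the hinge forward (press -x)
- button (a joint): Travel of the red release button, m: 0 up, 0.009 fully down (about 4 N, up to 6 N with the yoke loaded). From about 0.006 it frees the pawl from the teeth, and the yoke rises for as long as the button is kept down. It also bobs up to 7 mm as teeth click past the pawl
- button_top (a point): Centre of the top face of the red release button (28 mm wide) on the roof of the pawl box at the press's left side, 108 mm above the table; pressed straight down. It is 63 mm to the side of the yoke's left arm, so the yoke clears a narrow hand as it rises
- crate: Shallow open cream-painted crate, fixed: 250 mm (x) by 280 mm (y) outside, walls 6 mm thick, 45 mm high, inner floor 6 mm up. Origin: centre of its underside. Contents in two rows (x about -50 and 50 mm) of three (y about -82, 0, 82 mm), each off by up to 8 mm; what lies where varies
- lid1: Pale-wood candle lid with a raised brass heart glued on top; loose, 35 g. From its underside up: plug 38 mm wide, 9 mm deep; disc 54 mm wide, from 9 to 18 mm; heart about 20 mm wide, to 20 mm. Origin: centre of the plug's underside, z out through the heart. Starts heart up in the crate, in any place. Two or three of lid1..3 are present; an absent one reads None from the start
- lid2: Pale-wood candle lid with a raised brass heart glued on top; loose, 35 g. From its underside up: plug 38 mm wide, 9 mm deep; disc 54 mm wide, from 9 to 18 mm; heart about 20 mm wide, to 20 mm. Origin: centre of the plug's underside, z out through the heart. Starts heart up in the crate, in any place. Two or three of lid1..3 are present; an absent one reads None from the start
- lid3: Pale-wood candle lid with a raised brass heart glued on top; loose, 35 g. From its underside up: plug 38 mm wide, 9 mm deep; disc 54 mm wide, from 9 to 18 mm; heart about 20 mm wide, to 20 mm. Origin: centre of the plug's underside, z out through the heart. Starts heart up in the crate, in any place. Two or three of lid1..3 are present; an absent one reads None from the start
- plain1: Spare lid of dark brown wood without a heart, in the crate, to stay there. Shape and size as the pale lids, 18 mm high in all. Origin: centre of its underside
- plain2: Spare lid of dark brown wood without a heart, in the crate, to stay there. Shape and size as the pale lids, 18 mm high in all. Origin: centre of its underside
- tealight: Tealight in an aluminium cup, 38 mm wide, 16 mm high, in the crate, to stay there. Origin: centre of its underside
- candle1: Candle in a white glass jar, open, upright, loose, 260 g: 54 mm wide, 70 mm high, mouth 46 mm wide; wax 18 mm and wick tip 14 mm below the rim. Origin: centre of its underside, z up. Closed: the lid's disc on the rim, its plug in the mouth, the lid's origin 61 mm above the candle's. Three stand in a loose row ahead of the robot, 64 mm or more between centres; with two lids one stays open
- candle2: Candle in a white glass jar, open, upright, loose, 260 g: 54 mm wide, 70 mm high, mouth 46 mm wide; wax 18 mm and wick tip 14 mm below the rim. Origin: centre of its underside, z up. Closed: the lid's disc on the rim, its plug in the mouth, the lid's origin 61 mm above the candle's. Three stand in a loose row ahead of the robot, 64 mm or more between centres; with two lids one stays open
- candle3: Candle in a white glass jar, open, upright, loose, 260 g: 54 mm wide, 70 mm high, mouth 46 mm wide; wax 18 mm and wick tip 14 mm below the rim. Origin: centre of its underside, z up. Closed: the lid's disc on the rim, its plug in the mouth, the lid's origin 61 mm above the candle's. Three stand in a loose row ahead of the robot, 64 mm or more between centres; with two lids one stays open
- candlestick: Bystander: brass candlestick with a pink candle, foot 92 mm wide, 195 mm high, beyond the candles. Origin: centre of its underside
- twine: Bystander: ball of brown twine, 56 mm wide, 55 mm high, to the left of the press. Origin: centre of its underside
- snuffer: Bystander: brass candle snuffer lying flat, 190 mm long, 22 mm high, beyond the crate. Origin: on the handle, 100 mm from its end, at table level
- fragrance: Bystander: amber bottle, 44 mm wide, 110 mm high, near the robot on its left. Origin: centre of its underside
- pillar: Bystander: cream pillar candle, 66 mm wide, 100 mm high, beyond the press. Origin: centre of its underside
Things that resemble listed ones, but are neither listed nor needed, are in the scene too. Leave any purple look-alike of the candle1 alone. Leave any blue or orange look-alike of the lid3 alone.

How it is judged:
By the outcome, as a careful person would: the job done as asked, in the order asked, and still so for the second after the job is handed in, with the robot touching nothing.
Of lid1, lid2, lid3 only 2 to 3 are there at a start; the rules pass over those that are not, and their reading is None.
At some moment in a run one of lid1, lid2, lid3, candle1, candle2, candle3 may be knocked a few centimetres aside while the robot is not near it.
Once in a run the grip may slacken for a moment while it holds something.
It also fails if it takes over 210 s, if anything falls off the work surface, if the arm or the gripper's body presses on something with over 40 N, if the wrist force passes 120 N, or if a joint passes its speed limit or range.

## Working session

There is one attempt and no reset: what is moved stays moved. The work goes in short steps, Python scripts to look and compute and a shell command to move; the robot and the scene stay as the last step left them, time stands still between calls to the robot, and variables do not carry over. Pictures are saved under pics/ and viewed, at most 14 in all, crops included, and the job is handed in when it is done.

```bash
ls; mkdir -p pics; python3 - <<'E'
from cell import r,capture,camera_model,order,look_for
import cv2,numpy as np
s=r.get_state();print(s['t'],s['tcp_pos'],s['eef_rot'],s['opening'],r.pinch_z)
ims=[]
for c in('top','side'):
    im=capture(c)[:,:,::-1];cv2.imwrite(f'pics/{c}0.png',cv2.resize(im,(784,588),interpolation=cv2.INTER_CUBIC))
    m=camera_model(c);print(c,m['fovy'],m['cx'],m['cy'],np.round(m['camera_from_world'],4).tolist())
    for t in('lid1','plain1','candle1','press','crate','tealight','button_top','yoke_grip'):
        print(t,[(np.round(d['bbox']).astype(int).tolist(),round(d['p'],2)) for d in look_for(c,t)])
E
```

```text
pics
0.0 [ 0.19286428 -0.59374524  0.23033091] [-3.13945214e+00 -3.79749974e-04  3.13819487e-01] 0.08528353542832405 0.0187
top 50.73525365306623 278.83347105445586 204.27506677740305 [[-0.0728, -0.9973, 0.0015, 0.0203], [-0.9712, 0.0706, -0.2276, 0.5873], [0.2269, -0.0181, -0.9737, 1.3241], [0.0, 0.0, 0.0, 1.0]]
lid1 [([436, 241, 18, 16], 0.77), ([394, 242, 18, 16], 0.75), ([343, 210, 17, 17], 0.63), ([395, 210, 21, 17], 0.52), ([403, 279, 16, 9], 0.41)]
plain1 [([369, 226, 89, 79], 0.73), ([340, 242, 16, 17], 0.65), ([368, 211, 17, 15], 0.47)]
candle1 [([248, 146, 15, 19], 0.88), ([292, 189, 19, 24], 0.78), ([296, 221, 15, 18], 0.75), ([289, 247, 19, 19], 0.54), ([188, 183, 98, 56], 0.38)]
press [([192, 212, 113, 118], 0.76), ([126, 198, 20, 17], 0.55)]
crate [([370, 225, 96, 78], 0.8), ([187, 184, 100, 66], 0.29), ([369, 211, 15, 16], 0.18)]
tealight [([365, 243, 17, 12], 0.55)]
button_top [([145, 257, 13, 7], 0.39)]
yoke_grip [([188, 183, 92, 62], 0.6), ([285, 150, 30, 36], 0.4)]
side 55.894974024225164 275.52284512533924 209.22188281608484 [[0.9665, -0.2566, 0.0043, -0.5536], [-0.1886, -0.7212, -0.6666, 0.2175], [0.1741, 0.6435, -0.7454, 1.1349], [0.0, 0.0, 0.0, 1.0]]
lid1 [([292, 307, 18, 17], 0.64), ([309, 371, 25, 22], 0.61), ([212, 397, 25, 28], 0.6), ([269, 376, 20, 22], 0.59)]
plain1 [([298, 334, 22, 23], 0.6), ([261, 308, 18, 20], 0.51)]
candle1 [([338, 207, 17, 29], 0.92), ([267, 259, 22, 29], 0.84), ([304, 248, 20, 31], 0.72), ([240, 258, 17, 30], 0.65), ([252, 167, 105, 126], 0.6)]
press [([254, 168, 104, 127], 0.98)]
crate [([286, 343, 115, 126], 0.89)]
tealight [([254, 168, 106, 127], 0.56), ([258, 340, 9, 15], 0.47), ([214, 150, 1, 8], 0.38)]
button_top [([299, 335, 18, 26], 0.34)]
yoke_grip [([278, 149, 48, 93], 0.7)]
```

View pics/top0.png

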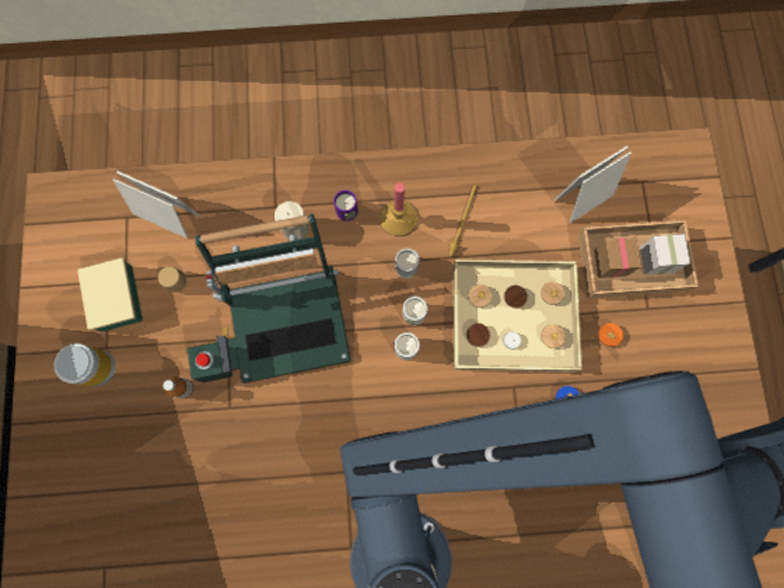

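View pics/side0.png

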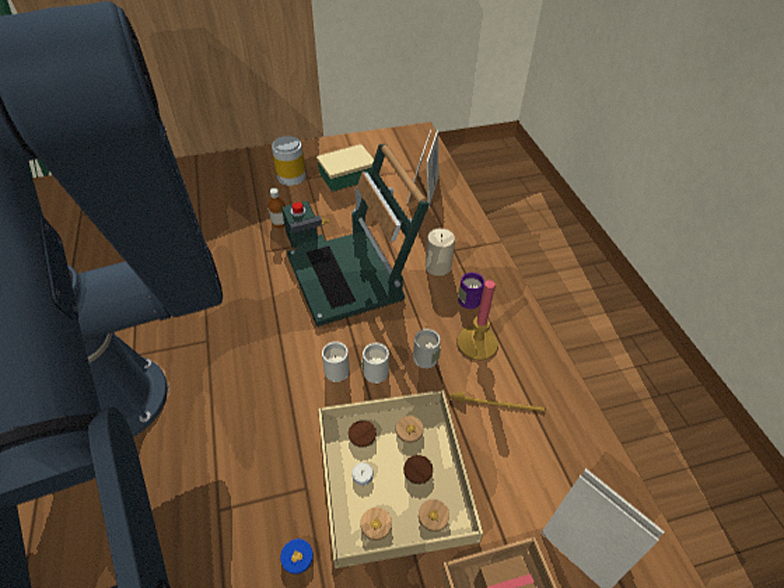

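The top picture shows the crate with pale heart lids at native (343,210), (395,210) and (394,242). The dark lids are at (369,211) and (340,242) and the tealight at (365,243). Look-alikes outside the crate are the orange lid (436,241) and the blue lid (403,279). The open white candles are at (292,189), (296,221) and (289,247), with a purple one at (248,146). I'll take the three pale lids in the crate and check them in a crop while measuring.

```bash
cat > h.py <<'E'
from cell import r,capture,camera_model,order,look_for
import cv2,numpy as np
from scipy.optimize import least_squares
def K(m):
    f=210/np.tan(np.radians(m['fovy']/2)); return f
def proj(m,P):
    P=np.atleast_2d(P);T=np.array(m['camera_from_world']);c=P@T[:3,:3].T+T[:3,3];f=K(m)
    return np.c_[m['cx']+f*c[:,0]/c[:,2],m['cy']+f*c[:,1]/c[:,2]]
def back(m,uv,z):
    T=np.array(m['camera_from_world']);R=T[:3,:3];o=-R.T@T[:3,3]
    d=R.T@np.array([(uv[0]-m['cx'])/K(m),(uv[1]-m['cy'])/K(m),1]);return o+d*(z-o[2])/d[2]
E
python3 - <<'E'
from h import *
mt=camera_model('top');ms=camera_model('side')
it=capture('top')[:,:,::-1];i2=capture('side')[:,:,::-1]
cv2.imwrite('pics/crop.png',cv2.resize(it[180:270,315:445],(780,540),interpolation=cv2.INTER_CUBIC))
print('lids top');[print(np.round(back(mt,p,.015+.0),3)) for p in[(343,210),(395,210),(394.5,242)]]
print('lids side');[print(np.round(back(ms,p,.015),3)) for p in[(292,307),(309.5,370),(269,375)]]
print('plains');[print(np.round(back(mt,p,.015),3)) for p in[(369,211),(340,242),(365,243)]]
print('crate',np.round(back(mt,(370,225),.03),3))
print('candles');[print(np.round(back(mt,p,.035),3)) for p in[(292,189),(296,221),(289,247)]]
[print(np.round(back(ms,p,.035),3)) for p in[(304,248),(267,259),(240,258)]]
# bed
def quad(im,box,thr,name):
    g=im.max(2);m=np.zeros(g.shape,np.uint8);x0,y0,x1,y1=box;m[y0:y1,x0:x1]=(g[y0:y1,x0:x1]<thr)
    n,l,s,c=cv2.connectedComponentsWithStats(m);k=1+np.argmax(s[1:,4]);print(name,s[k])
    return np.argwhere(l==k)[:,::-1].astype(np.float32)
for nm,im,m,box in(('top',it,mt,(172,220,244,260)),('side',i2,ms,(215,170,256,225))):
  for thr in (25,32,40):
    q=quad(im,box,thr,nm);w=np.array([back(m,p,.022)[:2] for p in q],np.float32)
    (c,sz,a)=cv2.minAreaRect(w*1000);print(thr,np.round(c,1),np.round(sz,1),round(a,1))
# red button
for nm,im,m,box in(('top',it,mt,(130,240,170,270)),('side',i2,ms,(195,135,235,165))):
    x0,y0,x1,y1=box;h=im[y0:y1,x0:x1].astype(int);mk=(h[...,2]>110)&(h[...,1]<70)
    p=np.argwhere(mk).mean(0)[::-1]+[x0,y0];print('button',p,mk.sum(),np.round(back(m,p,.106),3))
E
```

```text
lids top
[ 0.565 -0.23   0.015]
[ 0.553 -0.399  0.015]
[ 0.449 -0.384  0.015]
lids side
[ 0.559 -0.227  0.015]
[ 0.552 -0.399  0.015]
[ 0.454 -0.385  0.015]
plains
[ 0.556 -0.314  0.015]
[ 0.462 -0.21   0.015]
[ 0.453 -0.289  0.015]
crate [ 0.507 -0.309  0.03 ]
candles
[ 0.643 -0.069  0.035]
[ 0.536 -0.074  0.035]
[ 0.455 -0.045  0.035]
[ 0.645 -0.06   0.035]
[ 0.528 -0.07   0.035]
[ 0.453 -0.047  0.035]
top [179 245   8  10  18]
25 [471.9 296.1] [18.9 25.6] 55.5
top [177 239  18  18 211]
32 [480.5 283.1] [51.3 55.1] 5.4
top [ 176  228   63   30 1081]
40 [490.8 213.2] [ 57.5 198.7] 7.4
side [219 177  17  12  82]
25 [475.1 285.3] [50.6 50.6] 5.8
side [219 176  35  44 556]
32 [487.7 213.6] [ 57.4 201.4] 7.7
side [218 176  36  44 738]
40 [488.5 214.4] [ 60.2 204.3] 8.1
button [144.46666667 256.45      ] 60 [0.449 0.388 0.106]
button [211.81081081 146.91891892] 37 [0.445 0.389 0.106]
```

View pics/crop.png

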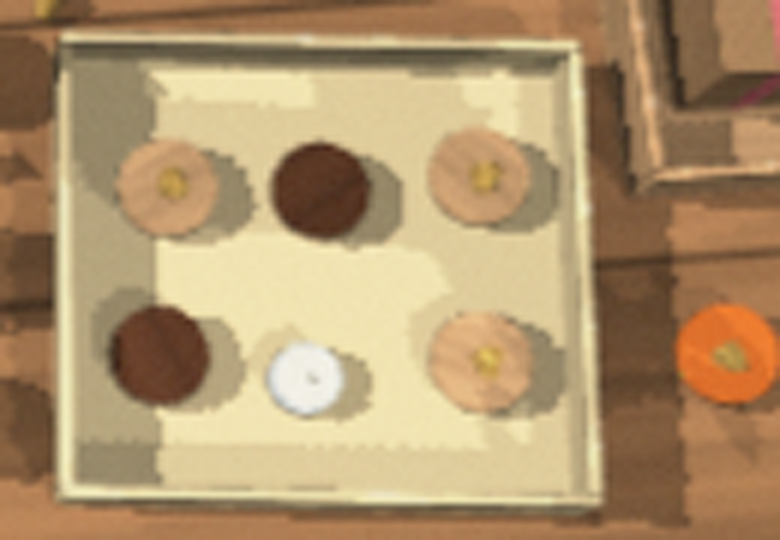

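The crop confirms three pale lids with a brass heart, two dark plain lids and the tealight. The press origin is about (0.489, 0.214) with a yaw of 7.7°. I'll move above the first lid.

```bash
python3 -m jog '[[0,0,0,-8.375,75],[0,0,0,-8.375,75],[0,0,0,-8.375,75],[0,0,0,-8.375,75],[0,0,0,-8.375,75],[0,0,0,-8.375,75],[0,0,0,-8.375,75],[0,0,0,-8.375,75]]' 60
python3 -m jog '[[24.7,21,5,0,75],[24.7,21,5,0,75],[24.7,21,5,0,75],[24.7,21,5,0,75],[24.7,21,5,0,75],[24.7,21,5,0,75],[24.7,21,5,0,75],[24.7,21,5,0,75]]'
python3 -m jog '[[24.7,21,5,0,75],[24.7,21,5,0,75],[24.7,21,5,0,75],[24.7,21,5,0,75],[24.7,21,5,0,75],[24.7,21,5,0,75],[24.7,21,5,0,75],[24.7,21,5,0,75]]'
cat >> h.py <<'E'
def st():
    s=r.get_state();y=s['eef_rot'][2];return s,np.array(s['tcp_pos']),y
def go(P):  # tool-axis shift in mm to a world point
    s,p,y=st();d=(np.array(P)-p)*1000;c,q=np.cos(y),np.sin(y)
    return np.round([d[0]*c+d[1]*q,d[0]*q-d[1]*c,-d[2]],1)
def see(cam,thing,z,near=None,tol=.05,img=None):
    m=camera_model(cam);im=capture(cam)
    if img: cv2.imwrite(img,im[:,:,::-1])
    L=[(np.round(back(m,d['bbox'][:2],z),4)[:2],round(d['p'],2),np.round(d['bbox']).astype(int).tolist()) for d in look_for(cam,thing)]
    if near is not None: L=[l for l in L if np.hypot(*(l[0]-near[:2]))<tol]
    return L
E
python3 - <<'E'
from h import *
s,p,y=st();print(s['t'],p,np.degrees(s['eef_rot']),s['wrist_force'])
for l in see('wrist','lid1',.022,img='pics/w1.png'):print(l)
m=camera_model('wrist');print(m['fovy'],np.linalg.inv(m['camera_from_world'])[:3,3],proj(m,[p,p-[0,0,.12]]))
E
```

```text
t: 1.8
tcp_pos: [0.1929, -0.5945, 0.2313]
eef_rot: [-3.142, -0.0, 1.489]
wrist_force: [-0.1, 0.0, -0.0]
opening: 0.0751
finger_force: 0.0
t: 2.6
tcp_pos: [0.3785, -0.4115, 0.1913]
eef_rot: [3.141, 0.0, 1.483]
wrist_force: [-0.1, 0.5, -0.4]
opening: 0.0749
finger_force: 0.0
t: 3.4
tcp_pos: [0.5633, -0.2292, 0.1512]
eef_rot: [3.141, 0.0, 1.483]
wrist_force: [0.7, -0.3, -0.1]
opening: 0.0752
finger_force: 0.0
3.4 [ 0.56325195 -0.22923744  0.1512016 ] [1.79983853e+02 1.23992733e-02 8.49802412e+01] [ 0.73987796 -0.2553609  -0.10060482]
(array([ 0.5594, -0.2272]), 0.96, [275, 198, 59, 53])
(array([ 0.4661, -0.3816]), 0.95, [206, 333, 27, 40])
(array([ 0.5573, -0.389 ]), 0.6, [286, 333, 51, 40])
71.89384791925505 [ 0.57068659 -0.14575636  0.29222048] [[277.57217661 271.46109796]
 [277.91388151 205.15114823]]
```

View pics/w1.png

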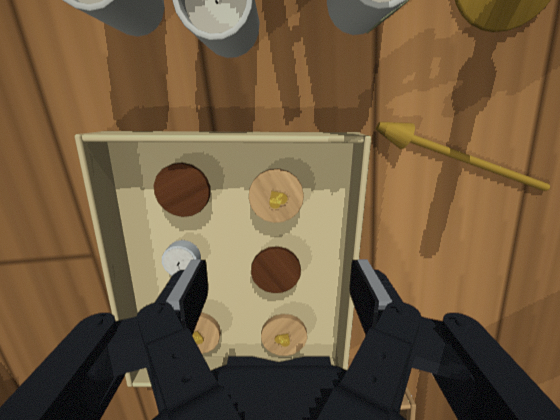

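The wrist picture shows the target lid at (275,195) between the dark lids, with clear room for the fingers. I'll pick it.

```bash
python3 -m jog '[[1.4,-3.4,10,0,72],[0,0,25,0,72],[0,0,25,0,72],[0,0,25,0,72],[0,0,25,0,72],[0,0,15,0,72],[0,0,10,0,72],[0,0,5,0,72]]' 60
python3 -m jog '[[0,0,0,0,45],[0,0,0,0,45],[0,0,0,0,45],[0,0,0,0,45],[0,0,0,0,45],[0,0,0,0,45],[0,0,0,0,45],[0,0,0,0,45]]' 60
python3 -m jog '[[0,0,-10,0,45],[0,0,-20,0,45],[0,0,-20,0,45],[0,0,-25,0,45],[0,0,-25,0,45],[0,0,-10,0,45],[0,0,0,0,45],[0,0,0,0,45]]' 60
python3 - <<'E'
from h import *
s,p,y=st();print(s['t'],p,s['wrist_force'])
print(see('wrist','lid1',.13,img='pics/w2.png'))
E
```

```text
t: 4.3
tcp_pos: [0.5583, -0.2289, 0.0105]
eef_rot: [-3.141, -0.0, 1.482]
wrist_force: [-0.2, -0.4, -0.2]
opening: 0.072
finger_force: 0.0
t: 5.1
tcp_pos: [0.5597, -0.2289, 0.0123]
eef_rot: [3.14, 0.001, 1.483]
wrist_force: [0.1, -0.3, 6.0]
opening: 0.0515
finger_force: 62.9
t: 5.9
tcp_pos: [0.5584, -0.2281, 0.1207]
eef_rot: [-3.14, -0.001, 1.483]
wrist_force: [0.2, -0.6, 0.2]
opening: 0.0512
finger_force: 62.5
5.9 [ 0.55839037 -0.22809221  0.12066915] [ 0.22279929 -0.59177859  0.16778439]
[(array([ 0.5603, -0.2734]), 0.76, [290, 346, 51, 27]), (array([ 0.5583, -0.2223]), 0.71, [278, 267, 105, 97]), (array([ 0.4279, -0.2725]), 0.61, [63, 360, 34, 23]), (array([ 0.4901, -0.2797]), 0.41, [171, 362, 6, 11]), (array([ 0.5045, -0.2213]), 0.34, [175, 273, 41, 40])]
```

View pics/w2.png

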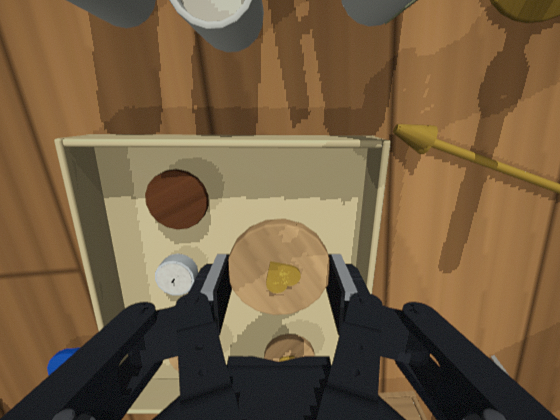

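The lid is held flat in the fingers at (280,265), heart up. I'll carry it to the left bed slot.

```bash
python3 -m jog '[[0,0,0,-6.35,45],[0,0,0,-6.35,45],[20,0,0,0,45],[32,0,0,0,45],[32,0,0,0,45],[32,0,0,0,45],[32,0,0,0,45],[32,0,0,0,45]]' 60
python3 -m jog '[[32,-1,0,0,45],[32,-1,0,0,45],[32,-1,0,0,45],[32,-1,0,0,45],[32,-1,0,0,45],[32,-1,0,0,45],[32,-1,0,0,45],[32,-1,0,0,45]]'
python3 -m jog '[[32,-1,0,0,45],[32,0,0,0,45],[9,0,0,0,45],[0,0,0,0,45],[0,0,0,0,45],[0,0,0,0,45],[0,0,0,0,45],[0,0,0,0,45]]'
python3 - <<'E'
from h import *
s,p,y=st();print(s['t'],p,np.degrees(y),s['opening']);
O=np.array([.489,.214]);a=np.radians(7.7);R=np.array([[np.cos(a),-np.sin(a)],[np.sin(a),np.cos(a)]])
for y in(.062,0,-.062):print(O+R@[0,y])
print(go([*(O+R@[0,.062]),.028]))
im=capture('wrist')[:,:,::-1];cv2.imwrite('pics/w3.png',im)
m=camera_model('wrist')
g=im.max(2);mk=(g<38).astype(np.uint8)
# expected bed outline pixels
c=[np.r_[O+R@np.array(q),.022] for q in((-.03,-.1),(-.03,.1),(.03,.1),(.03,-.1))];print(np.round(proj(m,np.array(c))))
E
```

```text
t: 6.8
tcp_pos: [0.5333, -0.0475, 0.1205]
eef_rot: [-3.139, -0.002, 1.703]
wrist_force: [0.6, -0.6, 0.3]
opening: 0.051
finger_force: 62.5
t: 7.6
tcp_pos: [0.4906, 0.2045, 0.1205]
eef_rot: [-3.139, -0.0, 1.703]
wrist_force: [0.3, 0.1, -0.1]
opening: 0.0513
finger_force: 62.5
t: 8.4
tcp_pos: [0.4823, 0.2738, 0.1213]
eef_rot: [-3.141, 0.0, 1.703]
wrist_force: [-0.1, 0.9, -0.8]
opening: 0.0514
finger_force: 62.5
8.4 [0.48234068 0.27383893 0.12133908] 97.57726823099593 0.05136802639270671
[0.48069286 0.27544096]
[0.489 0.214]
[0.49730714 0.15255904]
[ 1.8 -1.4 93.3]
[[249. 354.]
 [241. 165.]
 [313. 165.]
 [306. 354.]]
```

View pics/w3.png

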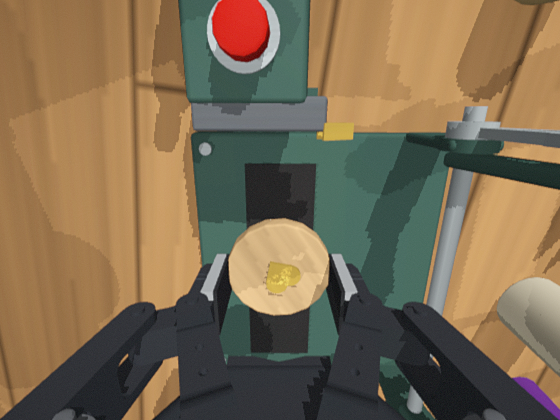

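The bed edge projects at columns 246-316 (predicted 241-313), so I shift +2.5 mm in x and set the lid down.

```bash
python3 -m jog '[[1.8,1.1,10,0,45],[0,0,20,0,45],[0,0,20,0,45],[0,0,20,0,45],[0,0,13,0,45],[0,0,7,0,45],[0,0,3.5,0,45],[0,0,0,0,45]]' 60
python3 -m jog '[[0,0,0,0,58],[0,0,0,0,60],[0,0,0,0,65],[0,0,0,0,68],[0,0,0,0,68],[0,0,-20,0,70],[0,0,-30,0,72],[0,0,-30,0,72]]'
python3 - <<'E'
from h import *
s,p,y=st();print(s['t'],p,s['wrist_force']);
for l in see('wrist','lid1',.038,img='pics/w4.png'):print(l)
for c in('top','side'):
  for l in see(c,'lid1',.02):print(c,l)
print(go([.5525,-.398,.13]),go([.5525,-.398,.13]))
E
```

```text
t: 9.25
tcp_pos: [0.4832, 0.2768, 0.0284]
eef_rot: [3.141, -0.0, 1.705]
wrist_force: [-0.4, -0.8, -1.2]
opening: 0.051
finger_force: 63.8
t: 10.05
tcp_pos: [0.4824, 0.2765, 0.1081]
eef_rot: [-3.14, 0.0, 1.705]
wrist_force: [-0.9, 0.4, 0.8]
opening: 0.0717
finger_force: 0.0
10.05 [0.4823639  0.27646511 0.10813465] [-0.86608355  0.35943572  0.81595343]
(array([0.4835, 0.2812]), 0.77, [281, 216, 75, 65])
top (array([ 0.4458, -0.3773]), 0.77, [393, 243, 19, 18])
top (array([ 0.5548, -0.3923]), 0.77, [393, 209, 20, 18])
top (array([0.4802, 0.262 ]), 0.65, [192, 247, 9, 15])
top (array([ 0.3113, -0.3994]), 0.53, [406, 285, 18, 18])
top (array([ 0.4458, -0.5186]), 0.49, [437, 240, 16, 17])
side (array([ 0.5531, -0.4033]), 0.88, [310, 371, 25, 21])
side (array([ 0.4539, -0.3876]), 0.82, [269, 375, 21, 20])
side (array([ 0.3147, -0.3986]), 0.77, [212, 396, 21, 27])
side (array([0.4771, 0.2858]), 0.53, [228, 183, 20, 15])
[-677.8  -20.2  -23.1] [-677.8  -20.2  -23.1]
```

```bash
python3 -m jog '[[-20,0,-12,0,72],[-42,-1,-10,0,72],[-42,-1,0,0,72],[-42,-1,0,0,72],[-42,-1,0,0,72],[-42,-1,0,0,72],[-42,-1,0,0,72],[-42,-1,0,0,72]]' 60
python3 -m jog '[[-42,-2,0,0,72],[-42,-2,0,0,72],[-42,-2,0,0,72],[-42,-2,0,0,72],[-42,-2,0,0,72],[-42,-2,0,0,72],[-42,-1,0,0,72],[-42,0,0,0,72]]' 60
python3 -m jog '[[-28,0,0,6.3,72],[0,0,0,6.3,72],[0,0,0,0,72],[0,0,0,0,72],[0,0,0,0,72],[0,0,0,0,72],[0,0,0,0,72],[0,0,0,0,72]]' 60
python3 - <<'E'
from h import *
s,p,y=st();print(s['t'],p,np.degrees(y),s['wrist_force']);
for l in see('wrist','lid1',.021):print(l,go([*l[0],.011]))
E
```

```text
t: 11.15
tcp_pos: [0.517, -0.0369, 0.1284]
eef_rot: [-3.139, -0.001, 1.705]
wrist_force: [1.3, 0.3, -0.1]
opening: 0.0719
finger_force: 0.0
t: 11.95
tcp_pos: [0.5489, -0.3712, 0.1277]
eef_rot: [-3.139, -0.003, 1.704]
wrist_force: [0.5, -0.1, -0.3]
opening: 0.0721
finger_force: 0.0
t: 12.75
tcp_pos: [0.5538, -0.3975, 0.13]
eef_rot: [3.141, 0.0, 1.486]
wrist_force: [0.8, -0.0, 0.1]
opening: 0.0719
finger_force: 0.0
12.75 [ 0.55384437 -0.3975346   0.13000843] 85.13106624744447 [ 0.78891674 -0.03231797  0.10365481]
(array([ 0.3258, -0.3937]), 0.9, [33, 222, 61, 51]) [ -15.4 -227.5  119. ]
(array([ 0.557, -0.392]), 0.88, [282, 200, 62, 56]) [  6.    2.7 119. ]
(array([ 0.4538, -0.3821]), 0.8, [167, 199, 62, 56]) [   7.  -100.9  119. ]
(array([ 0.467 , -0.5178]), 0.71, [206, 322, 22, 32]) [-127.   -76.2  119. ]
```

```bash
python3 -m jog '[[4,2.4,10,0,72],[0,0,20,0,72],[0,0,25,0,72],[0,0,20,0,72],[0,0,20,0,72],[0,0,12,0,72],[0,0,7,0,72],[0,0,4,0,72]]' 60
python3 -m jog '[[0,0,0,0,72],[0,0,0,0,45],[0,0,0,0,45],[0,0,0,0,45],[0,0,0,0,45],[0,0,0,0,45],[0,0,0,0,45],[0,0,0,0,45]]' 60
python3 -m jog '[[0,0,-10,0,45],[0,0,-20,0,45],[0,0,-20,0,45],[0,0,-25,0,45],[0,0,-25,0,45],[0,0,-10,0,45],[0,0,0,0,45],[0,0,0,0,45]]' 60
python3 - <<'E'
from h import *
s,p,y=st();print(s['t'],p,np.degrees(y),s['wrist_force']);
for l in see('wrist','lid1',p[2]+.01):print(l,p[:2]-l[0])
c,q=np.cos(np.radians(97.7)),np.sin(np.radians(97.7))
T=np.array([.491,.214]);d=(T-p[:2])*1000;print('after rot',d[0]*c+d[1]*q,d[0]*q-d[1]*c)
E
```

```text
t: 13.65
tcp_pos: [0.5564, -0.3939, 0.0111]
eef_rot: [-3.141, -0.0, 1.485]
wrist_force: [0.9, 0.0, 0.9]
opening: 0.0723
finger_force: 0.0
t: 14.45
tcp_pos: [0.5573, -0.3949, 0.0135]
eef_rot: [3.139, 0.002, 1.485]
wrist_force: [-1.2, 0.1, 5.4]
opening: 0.0506
finger_force: 62.8
t: 15.25
tcp_pos: [0.5558, -0.3936, 0.121]
eef_rot: [-3.14, -0.001, 1.485]
wrist_force: [0.4, 0.1, -1.0]
opening: 0.0507
finger_force: 62.4
15.25 [ 0.55583843 -0.39362736  0.12104593] 85.0748605900643 [ 0.44319061  0.13935851 -1.02010027]
(array([ 0.5034, -0.3498]), 0.93, [162, 206, 64, 58]) [ 0.05243843 -0.04382736]
(array([ 0.4349, -0.3575]), 0.72, [28, 232, 54, 52]) [ 0.12093843 -0.03612736]
(array([ 0.556 , -0.3885]), 0.62, [279, 269, 104, 94]) [-0.00016157 -0.00512736]
after rot 610.8359597294161 17.159875083578598
```

```bash
python3 -m jog '[[0,0,0,-6.3,45],[0,0,0,-6.3,45],[20,0,0,0,45],[36,1,0,0,45],[36,1,0,0,45],[36,1,0,0,45],[36,1,0,0,45],[36,1,0,0,45]]' 60
python3 -m jog '[[36,1,0,0,45],[36,1,0,0,45],[36,1,0,0,45],[36,1,0,0,45],[36,1,0,0,45],[36,1,0,0,45],[36,1,0,0,45],[36,1,0,0,45]]' 60
python3 -m jog '[[36,1,0,0,45],[36,2,0,0,45],[36,1,0,0,45],[15,0,0,0,45],[0,0,0,0,45],[0,0,0,0,45],[0,0,0,0,45],[0,0,0,0,45]]' 60
python3 - <<'E'
from h import *
s,p,y=st();print(s['t'],p,np.degrees(y),s['opening'],go([.491,.214,.028]))
for l in see('wrist','lid1',.038):print(l,go([*l[0],.028]))
E
```

```text
t: 16.15
tcp_pos: [0.5336, -0.1935, 0.1205]
eef_rot: [-3.14, -0.002, 1.704]
wrist_force: [1.0, 1.0, -0.5]
opening: 0.051
finger_force: 62.4
t: 16.95
tcp_pos: [0.5031, 0.0926, 0.1207]
eef_rot: [-3.139, -0.0, 1.705]
wrist_force: [0.2, 0.9, -1.0]
opening: 0.0509
finger_force: 62.4
t: 17.75
tcp_pos: [0.4919, 0.2123, 0.1217]
eef_rot: [-3.141, 0.0, 1.703]
wrist_force: [0.4, 0.6, -0.0]
opening: 0.0512
finger_force: 62.4
17.75 [0.49189254 0.21228101 0.1217081 ] 97.5605009578068 0.0511748204701536 [ 1.8 -0.7 93.7]
(array([0.4995, 0.1618]), 0.97, [280, 270, 98, 93]) [-51.3   0.8  93.8]
(array([0.4839, 0.2813]), 0.62, [281, 129, 71, 73]) [69.2  1.1 93.8]
```

```bash
python3 -m jog '[[1.8,-0.5,10,0,45],[0,0,20,0,45],[0,0,20,0,45],[0,0,20,0,45],[0,0,13,0,45],[0,0,7,0,45],[0,0,3.5,0,45],[0,0,0,0,45]]' 60
python3 -m jog '[[0,0,0,0,58],[0,0,0,0,60],[0,0,0,0,65],[0,0,0,0,68],[0,0,0,0,68],[0,0,-20,0,70],[0,0,-30,0,72],[0,0,-30,0,72]]'
python3 - <<'E'
from h import *
s,p,y=st();print(s['t'],p,s['wrist_force']);
for l in see('wrist','lid1',.038):print(l)
for c in('top','side'):
  for l in see(c,'lid1',.02):print(c,l)
print(go([.4515,-.3835,.13]))
E
```

```text
t: 18.65
tcp_pos: [0.4902, 0.2152, 0.0294]
eef_rot: [-3.14, 0.0, 1.705]
wrist_force: [-2.7, -1.5, 6.8]
opening: 0.0511
finger_force: 63.0
t: 19.45
tcp_pos: [0.4903, 0.2152, 0.1086]
eef_rot: [-3.14, 0.0, 1.705]
wrist_force: [-0.5, -0.4, -0.1]
opening: 0.0718
finger_force: 0.0
19.45 [0.49030231 0.21524087 0.1085965 ] [-0.5073351  -0.36388007 -0.07188017]
(array([0.4828, 0.2804]), 0.87, [281, 136, 75, 78])
(array([0.4913, 0.2199]), 0.71, [281, 216, 67, 66])
top (array([ 0.3149, -0.3914]), 0.78, [403, 284, 21, 16])
top (array([ 0.4448, -0.5236]), 0.74, [438, 240, 17, 17])
top (array([ 0.4465, -0.3802]), 0.5, [394, 243, 20, 19])
side (array([ 0.4547, -0.3874]), 0.76, [269, 375, 20, 22])
side (array([ 0.3134, -0.4026]), 0.74, [212, 398, 25, 26])
side (array([0.487 , 0.2191]), 0.71, [235, 196, 19, 11])
side (array([0.4813, 0.2894]), 0.44, [229, 182, 17, 14])
[-588.2 -118.2  -22.5]
```

```bash
python3 -m jog '[[-18,-4,-12,0,72],[-38,-7.6,-10,0,72],[-38,-7.6,0,0,72],[-38,-7.6,0,0,72],[-38,-7.6,0,0,72],[-38,-7.6,0,0,72],[-38,-7.6,0,0,72],[-38,-7.6,0,0,72]]' 60
python3 -m jog '[[-38,-7.6,0,0,72],[-38,-7.6,0,0,72],[-38,-7.6,0,0,72],[-38,-7.6,0,0,72],[-38,-7.6,0,0,72],[-38,-7.6,0,0,72],[-38,-7.6,0,0,72],[-38,-7.6,0,0,72]]' 60
python3 -m jog '[[0,0,0,6.3,72],[0,0,0,6.3,72],[0,0,0,0,72],[0,0,0,0,72],[0,0,0,0,72],[0,0,0,0,72],[0,0,0,0,72],[0,0,0,0,72]]' 60
python3 - <<'E'
from h import *
s,p,y=st();print(s['t'],p,np.degrees(y),s['wrist_force']);
for l in see('wrist','lid1',.021,img='pics/w5.png'):print(l,go([*l[0],.011]))
E
```

```text
t: 20.55
tcp_pos: [0.471, -0.0749, 0.129]
eef_rot: [-3.139, -0.002, 1.705]
wrist_force: [1.4, -0.4, 0.8]
opening: 0.0715
finger_force: 0.0
t: 21.35
tcp_pos: [0.4514, -0.3839, 0.1285]
eef_rot: [-3.14, -0.003, 1.704]
wrist_force: [0.6, 0.3, 0.7]
opening: 0.0721
finger_force: 0.0
t: 22.15
tcp_pos: [0.4526, -0.383, 0.1304]
eef_rot: [3.141, 0.0, 1.486]
wrist_force: [0.2, -0.0, 0.2]
opening: 0.072
finger_force: 0.0
22.15 [ 0.45263259 -0.38298817  0.13044599] 85.11637425532399 [ 0.21570173 -0.03733366  0.22378405]
(array([ 0.4495, -0.5111]), 0.8, [286, 322, 52, 44]) [-127.8    7.9  119.5]
(array([ 0.3208, -0.3945]), 0.75, [140, 229, 59, 47]) [ -22.6 -130.3  119.5]
(array([ 0.4537, -0.3808]), 0.69, [280, 204, 59, 58]) [  2.4   0.9 119.5]
```

```bash
python3 -m jog '[[0,0.5,10,0,72],[0,0,20,0,72],[0,0,25,0,72],[0,0,20,0,72],[0,0,20,0,72],[0,0,12,0,72],[0,0,7,0,72],[0,0,4.5,0,72]]' 60
python3 -m jog '[[0,0,0,0,72],[0,0,0,0,45],[0,0,0,0,45],[0,0,0,0,45],[0,0,0,0,45],[0,0,0,0,45],[0,0,0,0,45],[0,0,0,0,45]]' 60
python3 -m jog '[[0,0,-10,0,45],[0,0,-20,0,45],[0,0,-20,0,45],[0,0,-25,0,45],[0,0,-25,0,45],[0,0,-10,0,45],[0,0,0,0,45],[0,0,0,0,45]]' 60
python3 - <<'E'
from h import *
s,p,y=st();print(s['t'],p,np.degrees(y),s['wrist_force']);
for l in see('wrist','lid1',p[2]+.01):print(l,p[:2]-l[0])
c,q=np.cos(np.radians(97.7)),np.sin(np.radians(97.7))
T=np.array([.499,.1526]);d=(T-p[:2])*1000;print('after rot',d[0]*c+d[1]*q,d[0]*q-d[1]*c)
E
```

```text
t: 23.05
tcp_pos: [0.453, -0.3831, 0.0112]
eef_rot: [-3.141, -0.0, 1.485]
wrist_force: [-0.7, -0.1, 0.3]
opening: 0.0719
finger_force: 0.0
t: 23.85
tcp_pos: [0.4535, -0.3838, 0.0132]
eef_rot: [3.14, 0.002, 1.485]
wrist_force: [-0.6, 1.1, 6.2]
opening: 0.051
finger_force: 61.9
t: 24.65
tcp_pos: [0.4526, -0.3827, 0.1214]
eef_rot: [-3.141, -0.001, 1.485]
wrist_force: [0.1, 0.0, -0.1]
opening: 0.0513
finger_force: 62.4
24.65 [ 0.45263121 -0.38271518  0.12135471] 85.08000937906671 [ 0.1482806   0.02379354 -0.14626811]
(array([ 0.4515, -0.3786]), 0.94, [277, 271, 101, 97]) [ 0.00113121 -0.00411518]
(array([ 0.4544, -0.4184]), 0.93, [288, 333, 55, 41]) [-0.00176879  0.03568482]
(array([ 0.3837, -0.3522]), 0.56, [135, 234, 60, 52]) [ 0.06893121 -0.03051518]
after rot 524.2755732572712 117.67552849988647
```

```bash
python3 -m jog '[[0,0,0,-6.3,45],[0,0,0,-6.3,45],[20,5,0,0,45],[36,8,0,0,45],[36,8,0,0,45],[36,8,0,0,45],[36,8,0,0,45],[36,8,0,0,45]]' 60
python3 -m jog '[[36,8,0,0,45],[36,8,0,0,45],[36,8,0,0,45],[36,8,0,0,45],[36,8,0,0,45],[36,8,0,0,45],[36,8,0,0,45],[36,8,0,0,45]]' 60
python3 -m jog '[[36,9,0,0,45],[0,0,0,0,45],[0,0,0,0,45],[0,0,0,0,45],[0,0,0,0,45],[0,0,0,0,45],[0,0,0,0,45],[0,0,0,0,45]]' 60
python3 - <<'E'
from h import *
s,p,y=st();print(s['t'],p,np.degrees(y),s['opening'],go([.499,.1526,.028]))
for l in see('wrist','lid1',.038):print(l,go([*l[0],.028]))
E
```

```text
t: 25.55
tcp_pos: [0.4697, -0.1758, 0.121]
eef_rot: [-3.14, -0.002, 1.702]
wrist_force: [0.6, -0.0, 0.5]
opening: 0.0512
finger_force: 62.3
t: 26.35
tcp_pos: [0.4939, 0.1175, 0.121]
eef_rot: [-3.139, -0.001, 1.703]
wrist_force: [0.8, -0.1, -0.5]
opening: 0.0512
finger_force: 62.3
t: 27.15
tcp_pos: [0.5, 0.1513, 0.1219]
eef_rot: [3.142, -0.0, 1.704]
wrist_force: [0.2, 0.2, -0.2]
opening: 0.0509
finger_force: 62.4
27.15 [0.50002586 0.15134482 0.12185665] 97.60910899559391 0.05092957643893889 [ 1.4 -0.9 93.9]
(array([0.5056, 0.1027]), 0.81, [278, 268, 99, 93]) [-49.2  -1.   93.9]
(array([0.4825, 0.2778]), 0.8, [278, 42, 83, 83]) [127.4  -0.6  93.9]
(array([0.4914, 0.2167]), 0.73, [279, 134, 73, 69]) [65.7  0.1 93.9]
```

```bash
python3 -m jog '[[1.4,-0.9,10,0,45],[0,0,20,0,45],[0,0,20,0,45],[0,0,20,0,45],[0,0,13,0,45],[0,0,7,0,45],[0,0,3.5,0,45],[0,0,0,0,45]]' 60
python3 -m jog '[[0,0,0,0,58],[0,0,0,0,60],[0,0,0,0,65],[0,0,0,0,68],[0,0,0,0,68],[0,0,-20,0,70],[0,0,-40,0,72],[0,0,-40,0,72]]'
python3 -m jog '[[0,0,-40,0,60],[0,0,-40,0,60],[0,0,-40,0,60],[0,0,-12,0,60],[0,0,0,0,60],[0,0,0,0,60],[0,0,0,0,60],[0,0,0,0,60]]'
python3 - <<'E'
from h import *
s,p,y=st();print(s['t'],p,np.degrees(y),s['wrist_force'],go([.672,.2385,.34]))
for l in see('wrist','lid1',.038,img='pics/w6.png'):print(l)
for c in('top','side'):
  for l in see(c,'yoke_grip',.27,img=f'pics/{c}6.png'):print(c,l)
O=np.array([.491,.214]);a=np.radians(7.7);R=np.array([[np.cos(a),-np.sin(a)],[np.sin(a),np.cos(a)]])
for c in('top','side','wrist'):
  m=camera_model(c)
  print(c,np.round(proj(m,np.array([np.r_[O+R@[.183,y],.27] for y in(-.105,0,.105)]))).tolist())
t=cv2.imread('pics/top6.png')[140:260,120:270];s=cv2.imread('pics/side6.png')[70:230,190:340]
cv2.imwrite('pics/h6.png',np.hstack([cv2.resize(t,None,fx=2.6,fy=2.6),cv2.resize(s,(390,312))[:312]]))
E
```

```text
t: 28.05
tcp_pos: [0.4981, 0.1532, 0.0293]
eef_rot: [-3.14, 0.0, 1.705]
wrist_force: [-2.8, -0.7, 6.0]
opening: 0.0509
finger_force: 62.9
t: 28.85
tcp_pos: [0.498, 0.1531, 0.1286]
eef_rot: [-3.139, -0.0, 1.705]
wrist_force: [1.2, -1.1, 0.1]
opening: 0.0721
finger_force: 0.0
t: 29.65
tcp_pos: [0.4978, 0.153, 0.2584]
eef_rot: [-3.137, -0.0, 1.705]
wrist_force: [-0.4, -0.0, 0.6]
opening: 0.06
finger_force: 0.0
29.65 [0.49782458 0.15303047 0.25840691] 97.6731939085031 [-0.43862646 -0.01986905  0.60529984] [ 61.4 184.  -81.6]
(array([0.4922, 0.2176]), 0.83, [282, 127, 46, 46])
(array([0.4832, 0.2778]), 0.64, [282, 71, 52, 50])
(array([0.4962, 0.1553]), 0.59, [278, 177, 42, 42])
top (array([0.6104, 0.2229]), 0.7, [188, 185, 95, 57])
top (array([0.4531, 0.1151]), 0.19, [230, 240, 8, 16])
side (array([0.6144, 0.1238]), 0.88, [279, 150, 48, 93])
side (array([ 0.651 , -0.3486]), 0.71, [356, 289, 70, 14])
top [[219.0, 156.0], [181.0, 164.0], [143.0, 171.0]]
side [[302.0, 144.0], [287.0, 123.0], [274.0, 105.0]]
wrist [[603.0, 345.0], [685.0, 159.0], [822.0, -152.0]]
```

View pics/h6.png

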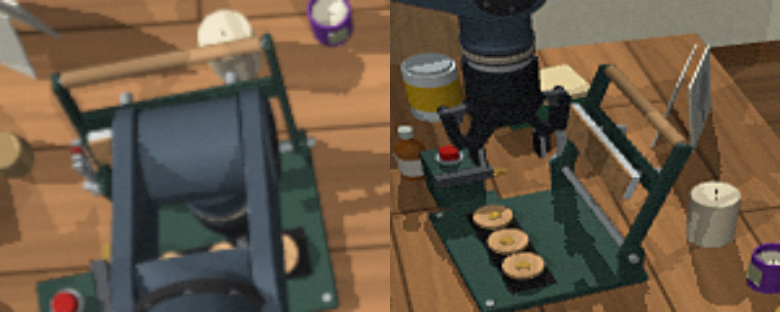

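View pics/w6.png

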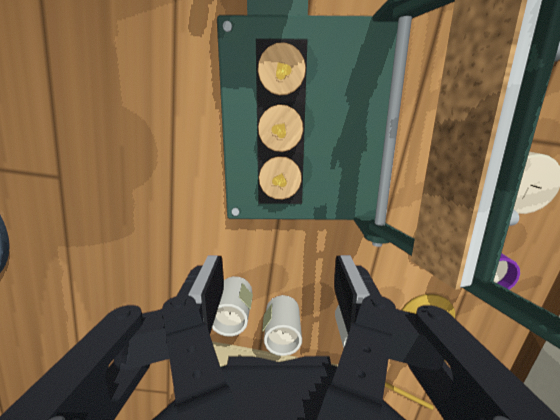

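The three lids lie in a row on the bed, at (282,70), (281,127) and (279,178) in the wrist picture, hearts up. The handle is at the predicted spot, so I'll grasp it.

```bash
python3 -m jog '[[0,0,-42,0,60],[0,0,-42,0,60],[10,30,0,0,60],[15,40,0,0,60],[15,40,0,0,60],[15,40,0,0,60],[6.4,34,2,0,60],[0,0,0,0,60]]' 50
python3 -m jog '[[0,0,0,0,60],[0,0,0,0,60],[0,0,0,0,60],[0,0,0,0,60],[0,0,0,0,60],[0,0,0,0,60],[0,0,0,0,60],[0,0,0,0,60]]'
python3 - <<'E'
from h import *
s,p,y=st();print(s['t'],p,np.degrees(y),s['wrist_force'],go([.672,.2385,.251]))
im=capture('wrist')[:,:,::-1];cv2.imwrite('pics/w7.png',im)
print(proj(camera_model('wrist'),np.array([[.672-.1*-.134*-1*-1,.2385,.27]])))
E
```

```text
t: 30.75
tcp_pos: [0.6761, 0.2396, 0.3396]
eef_rot: [3.142, -0.0, 1.705]
wrist_force: [-0.4, -1.0, -0.6]
opening: 0.06
finger_force: 0.0
t: 31.55
tcp_pos: [0.6729, 0.2386, 0.3424]
eef_rot: [3.142, 0.0, 1.705]
wrist_force: [0.1, -0.4, -0.3]
opening: 0.0601
finger_force: 0.0
31.55 [0.67294635 0.2385917  0.34237973] 97.67860272408151 [ 0.06884731 -0.39655471 -0.32185969] [ 0.  -1.  91.4]
[[294.48161217 222.91557829]]
```

View pics/w7.png

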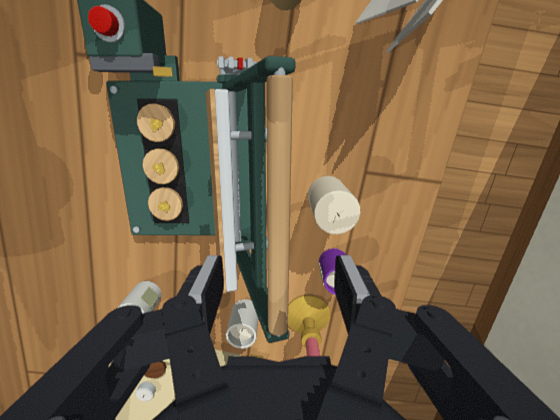

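The bar runs down column 279, midway between the fingers. I'll descend and grip it, and compute the arc steps.

```bash
python3 -m jog '[[0,-1,15,0,60],[0,0,20,0,60],[0,0,20,0,60],[0,0,18,0,60],[0,0,12,0,60],[0,0,6.5,0,60],[0,0,0,0,60],[0,0,0,0,60]]' 70
python3 -m jog '[[0,0,0,0,10],[0,0,0,0,10],[0,0,0,0,10],[0,0,0,0,10],[0,0,0,0,10],[0,0,0,0,10],[0,0,0,0,10],[0,0,0,0,10]]' 70
python3 - <<'E'
from h import *
s,p,y=st();print(s['t'],p,s['wrist_force'])
q=np.linspace(0,1.90,33);a=1.885-q;X=-205*np.cos(a);Z=205*np.sin(a)
print(np.round(np.c_[np.diff(X),-np.diff(Z)],1).reshape(4,8,2).tolist())
E
```

```text
t: 32.4
tcp_pos: [0.6726, 0.2386, 0.2516]
eef_rot: [3.14, -0.0, 1.705]
wrist_force: [0.3, 0.2, 0.6]
opening: 0.0601
finger_force: 0.0
t: 33.2
tcp_pos: [0.6727, 0.2386, 0.2517]
eef_rot: [3.139, -0.0, 1.705]
wrist_force: [1.2, 0.1, 5.7]
opening: 0.016
finger_force: 68.5
33.2 [0.67270274 0.23859327 0.251719  ] [1.24382379 0.07475631 5.73861137]
[[[-11.7, -3.4], [-11.9, -2.7], [-12.0, -2.0], [-12.1, -1.3], [-12.2, -0.6], [-12.2, 0.2], [-12.1, 0.9], [-12.1, 1.6]], [[-11.9, 2.3], [-11.8, 3.0], [-11.6, 3.7], [-11.4, 4.4], [-11.1, 5.1], [-10.8, 5.7], [-10.4, 6.3], [-10.0, 6.9]], [[-9.6, 7.5], [-9.1, 8.1], [-8.6, 8.6], [-8.1, 9.1], [-7.5, 9.6], [-7.0, 10.0], [-6.4, 10.4], [-5.7, 10.7]], [[-5.1, 11.1], [-4.4, 11.3], [-3.7, 11.6], [-3.0, 11.8], [-2.3, 11.9], [-1.6, 12.1], [-0.9, 12.1], [-0.2, 12.2]]]
```

```bash
python3 -m jog '[[0,-11.7,-3.4,0,10],[0,-11.9,-2.7,0,10],[0,-12,-2,0,10],[0,-12.1,-1.3,0,10],[0,-12.2,-0.6,0,10],[0,-12.2,0.2,0,10],[0,-12.1,0.9,0,10],[0,-12.1,1.6,0,10]]' 70
python3 -m jog '[[0,-11.9,2.3,0,10],[0,-11.8,3,0,10],[0,-11.6,3.7,0,10],[0,-11.4,4.4,0,10],[0,-11.1,5.1,0,10],[0,-10.8,5.7,0,10],[0,-10.4,6.3,0,10],[0,-10,6.9,0,10]]' 70
python3 -m jog '[[0,-9.6,7.5,0,10],[0,-9.1,8.1,0,10],[0,-8.6,8.6,0,10],[0,-8.1,9.1,0,10],[0,-7.5,9.6,0,10],[0,-7,10,0,10],[0,-6.4,10.4,0,10],[0,-5.7,10.7,0,10]]' 70
python3 - <<'E'
from h import *
O=np.array([.491,.214]);a=np.radians(7.7)
s,p,y=st();d=p[:2]-O;X=d[0]*np.cos(a)+d[1]*np.sin(a);Z=p[2]+.019-.075;print(s['t'],p,s['wrist_force'],X,Z,'q',1.885-np.arctan2(Z,.12-X),np.hypot(Z,.12-X))
cv2.imwrite('pics/s8.png',cv2.resize(capture('side')[60:240,170:350,::-1],(540,540)))
E
```

```text
t: 34.0
tcp_pos: [0.5774, 0.2264, 0.2591]
eef_rot: [3.137, -0.001, 1.705]
wrist_force: [1.9, 2.0, 3.5]
opening: 0.0161
finger_force: 68.7
t: 34.8
tcp_pos: [0.4878, 0.2149, 0.2207]
eef_rot: [3.141, -0.003, 1.704]
wrist_force: [1.4, 3.5, 1.3]
opening: 0.0162
finger_force: 68.6
t: 35.6
tcp_pos: [0.427, 0.2071, 0.1463]
eef_rot: [3.14, -0.003, 1.704]
wrist_force: [1.5, 9.0, 1.1]
opening: 0.0159
finger_force: 68.5
35.6 [0.4269668  0.20705753 0.14634828] [1.47506431 9.04645366 1.08851953] -0.06438602477379828 0.09034827934732466 q 1.4293881638293717 0.20533148251767425
```

View pics/s8.png

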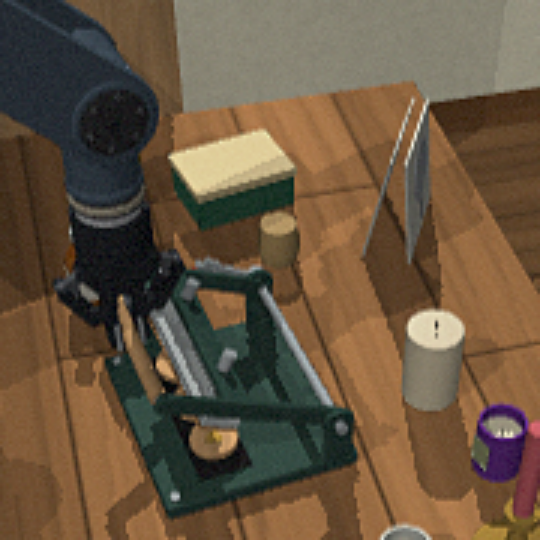

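```bash
python3 -m jog '[[0.5,-5.1,11.1,0,10],[0.5,-4.4,11.3,0,10],[0.5,-3.7,11.6,0,10],[0,-3,11.8,0,10],[0,-2.3,11.9,0,10],[0,-1.6,12.1,0,10],[0,-0.9,12.1,0,10],[0,-0.2,9,0,10]]' 70
python3 - <<'E'
from h import *
O=np.array([.491,.214]);a=np.radians(7.7)
s,p,y=st();d=p[:2]-O;X=d[0]*np.cos(a)+d[1]*np.sin(a);Z=p[2]+.019-.075;print(s['t'],p,s['wrist_force'],X,Z,'q',1.885-np.arctan2(Z,.12-X),np.hypot(Z,.12-X))
E
```

```text
t: 36.45
tcp_pos: [0.4065, 0.2045, 0.0557]
eef_rot: [3.139, -0.0, 1.705]
wrist_force: [-0.2, 3.7, 9.1]
opening: 0.016
finger_force: 70.5
36.45 [0.40649839 0.2044828  0.05568231] [-0.22644774  3.68301886  9.13319708] -0.08501484470960341 -0.0003176923354508837 q 1.8865496052571793 0.20501509085850925
```

```bash
python3 -m jog '[[0,0,2,0,10],[0,0,2,0,10],[0,0,1,0,10],[0,0,0,0,10],[0,0,0,0,10],[0,0,0,0,10],[0,0,0,0,10],[0,0,0,0,10]]' 70
python3 -m jog '[[0,0,0,0,30],[0,0,0,0,50],[0,0,0,0,55],[0,0,0,0,55],[0,0,0,0,55],[0,0,-10,0,55],[0,0,-30,0,55],[0,0,-40,0,55]]' 70
python3 -m jog '[[0,0,-40,0,55],[0,0,-40,0,55],[0,0,-10,0,55],[0,0,0,0,55],[0,0,0,0,55],[0,0,0,0,55],[0,0,0,0,55],[0,0,0,0,55]]' 70
python3 - <<'E'
from h import *
s,p,y=st();print(s['t'],p,s['wrist_force'],go([.448,.389,.2]))
O=np.array([.491,.214]);a=np.radians(7.7);R=np.array([[np.cos(a),-np.sin(a)],[np.sin(a),np.cos(a)]])
m=camera_model('side');ends={q:np.round(proj(m,np.array([np.r_[O+R@[.12-.205*np.cos(1.885-q),yy],.075+.205*np.sin(1.885-q)] for yy in(-.105,.105)])),1).tolist() for q in(1.645,1.765,1.885,2.005)};print(ends)
im=capture('side')[:,:,::-1];cv2.imwrite('pics/s9.png',cv2.resize(im[90:240,180:330],(600,600),interpolation=cv2.INTER_CUBIC))
E
```

```text
t: 37.25
tcp_pos: [0.4066, 0.2045, 0.0516]
eef_rot: [3.139, -0.0, 1.705]
wrist_force: [-0.1, 3.3, 11.8]
opening: 0.0159
finger_force: 70.6
t: 38.05
tcp_pos: [0.4044, 0.2037, 0.1309]
eef_rot: [-3.137, 0.0, 1.705]
wrist_force: [1.3, -0.2, 0.7]
opening: 0.0545
finger_force: 0.0
t: 38.85
tcp_pos: [0.4051, 0.2039, 0.2197]
eef_rot: [-3.139, 0.0, 1.705]
wrist_force: [0.0, -0.0, 0.6]
opening: 0.0551
finger_force: 0.0
38.85 [0.40510305 0.20391546 0.21967339] [ 0.04086894 -0.01437025  0.63894826] [177.7  67.2  19.7]
{1.645: [[219.8, 203.5], [200.9, 160.3]], 1.765: [[219.2, 209.3], [200.6, 166.1]], 1.885: [[219.6, 214.8], [201.2, 171.6]], 2.005: [[220.8, 219.8], [202.6, 176.8]]}
```

View pics/s9.png

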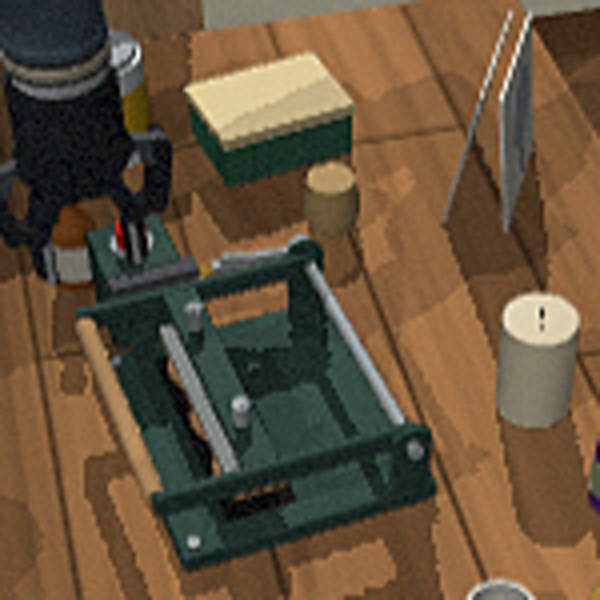

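The handle ends sit at (218.8,213.8) and (201.2,170.5), which matches the third notch (219.6,214.8 / 201.2,171.6). The lids are clamped and my hands are off. I'll wait, close the fingers and go above the button.

```bash
python3 -m jog '[[20,8,0,0,0],[30,12,0,0,0],[40,15,0,0,0],[40,15,0,0,0],[35,12,0,0,0],[12,5,0,0,0],[0,0,0,0,0],[0,0,0,0,0]]' 50
python3 -m jog '[[0,0,20,0,0],[0,0,15,0,0],[0,0,0,0,0],[0,0,0,0,0],[0,0,0,0,0],[0,0,0,0,0],[0,0,0,0,0],[0,0,0,0,0]]' 50
python3 - <<'E'
from h import *
s,p,y=st();print(s['t'],p,s['opening'])
m=camera_model('wrist');im=capture('wrist')[:,:,::-1];cv2.imwrite('pics/w10.png',im)
h=im.astype(int);mk=((h[...,2]>110)&(h[...,1]<60)).astype(np.uint8);n,l,S,C=cv2.connectedComponentsWithStats(mk);k=1+np.argmax(S[1:,4]);print(S[k],C[k],back(m,C[k],.107))
print(proj(m,p),go([.447,.3885,.108]))
for l in see('top','button_top',.107):print(l)
E
```

```text
t: 39.7
tcp_pos: [0.4476, 0.3872, 0.2201]
eef_rot: [-3.139, 0.002, 1.705]
wrist_force: [-0.5, 0.0, -0.9]
opening: -0.0002
finger_force: 0.0
t: 40.5
tcp_pos: [0.4486, 0.3886, 0.1863]
eef_rot: [3.141, -0.0, 1.705]
wrist_force: [1.0, 0.8, -0.7]
opening: -0.0002
finger_force: 0.0
40.5 [0.44857134 0.38857777 0.18625898] -0.00020111300384245174
[263 194  32  36 903] [278.27131783 211.7021041 ] [0.44744099 0.39368738 0.107     ]
[[278.99137239 267.64193675]] [ 0.2 -1.5 78.1]
(array([0.4448, 0.3808]), 0.41, [147, 258, 9, 3])
(array([0.5031, 0.22  ]), 0.32, [200, 234, 95, 86])
```

View pics/w10.png

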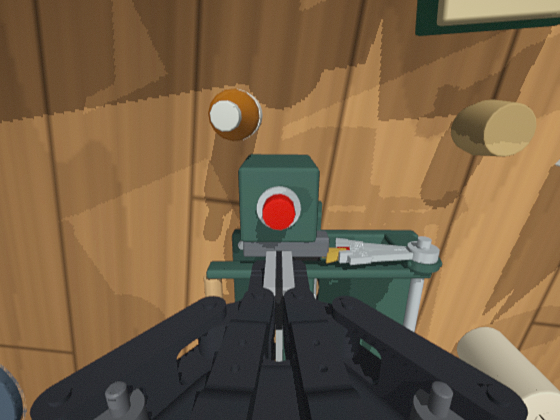

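```bash
python3 -m jog '[[2.5,-1.4,15,0,0],[0,0,20,0,0],[0,0,20,0,0],[0,0,15,0,0],[0,0,6,0,0],[0,0,4,0,0],[0,0,4,0,0],[0,0,3,0,0]]' 50
python3 -m jog '[[0,0,1.5,0,0],[0,0,0,0,0],[0,0,0,0,0],[0,0,0,0,0],[0,0,0,0,0],[0,0,0,0,0],[0,0,0,0,0],[0,0,0,0,0]]' 50
python3 -m jog '[[0,0,0,0,0],[0,0,0,0,0],[0,0,0,0,0],[0,0,0,0,0],[0,0,0,0,0],[0,0,0,0,0],[0,0,0,0,0],[0,0,0,0,0]]' 50
python3 -m jog '[[0,0,0,0,0],[0,0,0,0,0],[0,0,0,0,0],[0,0,0,0,0],[0,0,0,0,0],[0,0,0,0,0],[0,0,0,0,0],[0,0,0,0,0]]' 50
python3 -m jog '[[0,0,0,0,0],[0,0,0,0,0],[0,0,0,0,0],[0,0,0,0,0],[0,0,0,0,0],[0,0,0,0,0],[0,0,0,0,0],[0,0,0,0,0]]' 50
python3 -m jog '[[0,0,0,0,0],[0,0,0,0,0],[0,0,0,0,0],[0,0,0,0,0],[0,0,0,0,0],[0,0,0,0,0],[0,0,0,0,0],[0,0,0,0,0]]' 50
python3 - <<'E'
from h import *
s,p,y=st();print(s['t'],p,s['opening'])
im=capture('side')[:,:,::-1];cv2.imwrite('pics/s11.png',cv2.resize(im[60:240,170:350],(600,600),interpolation=cv2.INTER_CUBIC))
E
```

```text
t: 41.45
tcp_pos: [0.4467, 0.3908, 0.0994]
eef_rot: [3.141, -0.0, 1.705]
wrist_force: [-2.3, -1.7, 3.8]
opening: 0.0004
finger_force: 2.0
t: 42.25
tcp_pos: [0.4467, 0.3908, 0.099]
eef_rot: [3.141, -0.0, 1.705]
wrist_force: [-3.2, -2.8, 8.4]
opening: -0.0002
finger_force: 4.7
t: 43.05
tcp_pos: [0.4467, 0.3908, 0.099]
eef_rot: [3.141, -0.0, 1.705]
wrist_force: [-3.3, -2.1, 9.2]
opening: -0.0
finger_force: 4.7
t: 43.85
tcp_pos: [0.4467, 0.3908, 0.099]
eef_rot: [3.141, -0.0, 1.705]
wrist_force: [-4.0, -1.5, 9.0]
opening: 0.0006
finger_force: 4.7
t: 44.65
tcp_pos: [0.4467, 0.3909, 0.099]
eef_rot: [3.141, -0.0, 1.705]
wrist_force: [-2.5, -1.6, 9.6]
opening: 0.0003
finger_force: 4.7
t: 45.45
tcp_pos: [0.4467, 0.3908, 0.099]
eef_rot: [3.141, -0.0, 1.705]
wrist_force: [-2.8, -2.3, 9.2]
opening: 0.0
finger_force: 4.7
45.45 [0.44670787 0.39084128 0.09902764] 4.787665864562971e-05
```

View pics/s11.png

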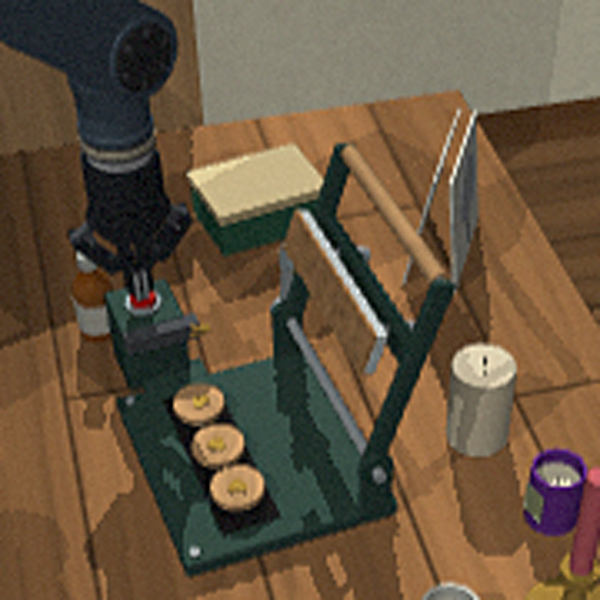

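The yoke is fully open: the handle ends at (302,143) and (273.5,105) equal the open prediction. The lids lie flat. I'll hold a little longer, then lift off and go to the lids.

```bash
python3 -m jog '[[0,0,0,0,0],[0,0,0,0,0],[0,0,0,0,0],[0,0,0,0,0],[0,0,0,0,0],[0,0,0,0,0],[0,0,0,0,0],[0,0,0,0,0]]' 50
python3 -m jog '[[0,0,0,0,0],[0,0,0,0,0],[0,0,-15,0,0],[0,0,-30,0,0],[0,0,-35,0,0],[0,0,-20,0,0],[0,0,0,0,0],[0,0,0,0,30]]' 60
python3 -m jog '[[-20,2,0,0,72],[-40,3,0,0,72],[-40,3,0,0,72],[-40,3,0,0,72],[-40,3,0,0,72],[-40,3,20,0,72],[-22.7,1.7,25,0,72],[0,0,20,0,72]]' 60
python3 -m jog '[[0,0,0,0,72],[0,0,0,0,72],[0,0,0,0,72],[0,0,0,0,72],[0,0,0,0,72],[0,0,0,0,72],[0,0,0,0,72],[0,0,0,0,72]]' 60
python3 - <<'E'
from h import *
s,p,y=st();print(s['t'],p,s['wrist_force'])
for l in see('wrist','lid1',.038,img='pics/w12.png'):print(l,go([*l[0],.028]))
for c in('top','side'):
  for l in see(c,'candle1',.035,img=f'pics/{c}12.png'):print(c,l)
  for l in see(c,'lid1',.035):print(c,l)
E
```

```text
t: 46.3
tcp_pos: [0.4467, 0.3908, 0.099]
eef_rot: [3.141, -0.0, 1.705]
wrist_force: [-2.4, -2.6, 8.7]
opening: 0.0001
finger_force: 4.7
t: 47.1
tcp_pos: [0.447, 0.3909, 0.1976]
eef_rot: [3.14, -0.001, 1.705]
wrist_force: [-0.2, -0.6, -0.3]
opening: 0.0138
finger_force: 0.0
t: 47.9
tcp_pos: [0.4975, 0.1496, 0.13]
eef_rot: [-3.139, 0.001, 1.7]
wrist_force: [-0.6, 0.9, 0.3]
opening: 0.0722
finger_force: 0.0
t: 48.7
tcp_pos: [0.4977, 0.1528, 0.1325]
eef_rot: [3.141, 0.0, 1.705]
wrist_force: [-0.3, 0.3, -0.5]
opening: 0.0718
finger_force: 0.0
48.7 [0.49770168 0.15281584 0.13249554] [-0.34299813  0.25304159 -0.49041171]
(array([0.4825, 0.2799]), 0.89, [282, 44, 75, 84]) [128.    1.9 104.4]
(array([0.4965, 0.1549]), 0.8, [278, 209, 62, 59]) [  2.3  -0.9 104.4]
top (array([ 0.5418, -0.078 ]), 0.8, [297, 219, 19, 20])
top (array([ 0.4498, -0.0527]), 0.78, [292, 248, 17, 19])
top (array([0.7647, 0.1951]), 0.73, [209, 159, 22, 28])
top (array([ 0.6395, -0.0737]), 0.55, [293, 190, 16, 22])
top (array([0.7934, 0.069 ]), 0.53, [247, 148, 14, 19])
top (array([ 0.3173, -0.3941]), 0.79, [405, 283, 19, 15])
top (array([ 0.4427, -0.5083]), 0.64, [436, 240, 19, 15])
side (array([0.7989, 0.0696]), 0.88, [337, 207, 19, 34])
side (array([ 0.6455, -0.0616]), 0.86, [304, 248, 21, 29])
side (array([ 0.4535, -0.0518]), 0.7, [241, 259, 18, 28])
side (array([ 0.5323, -0.0721]), 0.62, [268, 259, 22, 30])
side (array([0.5846, 0.3216]), 0.51, [256, 168, 109, 130])
side (array([ 0.4472, -0.299 ]), 0.4, [258, 339, 9, 14])
side (array([ 0.3129, -0.4081]), 0.9, [211, 398, 27, 24])
side (array([0.4852, 0.1971]), 0.57, [235, 197, 17, 13])
side (array([0.4839, 0.2682]), 0.49, [231, 183, 10, 15])
side (array([0.4951, 0.1444]), 0.43, [241, 208, 18, 14])
```

```bash
python3 -m jog '[[0,0,15,0,72],[0,0,20,0,72],[0,0,25,0,72],[0,0,20,0,72],[0,0,12,0,72],[0,0,8,0,72],[0,0,3.5,0,72],[0,0,0,0,72]]' 60
python3 -m jog '[[0,0,0,0,45],[0,0,0,0,45],[0,0,0,0,45],[0,0,0,0,45],[0,0,0,0,45],[0,0,0,0,45],[0,0,0,0,45],[0,0,0,0,45]]' 60
python3 -m jog '[[0,0,-10,0,45],[0,0,-20,0,45],[0,0,-25,0,45],[0,0,-30,0,45],[0,0,-25,0,45],[0,0,-10,0,45],[0,0,0,0,45],[0,0,0,0,45]]' 60
python3 - <<'E'
from h import *
s,p,y=st();print(s['t'],p,s['wrist_force'])
for l in see('wrist','lid1',p[2]+.01):print(l,p[:2]-l[0])
E
```

```text
t: 50.0
tcp_pos: [0.4979, 0.1527, 0.0288]
eef_rot: [3.141, 0.0, 1.705]
wrist_force: [0.2, -0.0, 0.2]
opening: 0.0723
finger_force: 0.0
t: 50.8
tcp_pos: [0.4983, 0.1528, 0.0302]
eef_rot: [3.14, 0.0, 1.705]
wrist_force: [-1.3, -0.5, 6.4]
opening: 0.051
finger_force: 61.4
t: 51.6
tcp_pos: [0.4971, 0.1527, 0.1484]
eef_rot: [-3.141, -0.0, 1.705]
wrist_force: [-0.3, -0.6, 0.0]
opening: 0.0512
finger_force: 62.4
51.6 [0.49710947 0.15268115 0.14842056] [-0.250998   -0.56614617  0.03094697]
(array([0.4886, 0.2253]), 0.82, [282, 132, 67, 62]) [ 0.00850947 -0.07261885]
(array([0.4961, 0.1577]), 0.69, [278, 269, 97, 95]) [ 0.00100947 -0.00501885]
(array([0.4844, 0.2581]), 0.61, [283, 48, 70, 76]) [ 0.01270947 -0.10541885]
```

```bash
python3 -m jog '[[0,0,0,-8.2,45],[0,0,0,-8.2,45],[0,0,0,-8.2,45],[0,0,0,-8.2,45],[0,0,0,-8.2,45],[0,0,0,-8.2,45],[0,0,0,-8.2,45],[0,0,0,-8.2,45]]' 60
python3 -m jog '[[0,0,0,-8.2,45],[0,0,0,-8.2,45],[0,0,0,-8,45],[-5,-25,0,0,45],[-5,-35,0,0,45],[-5,-40,0,0,45],[-5,-40,0,0,45],[-5,-40,0,0,45]]' 60
python3 -m jog '[[-2,-30,0,0,45],[0,-10,0,0,45],[0,0,0,0,45],[0,0,0,0,45],[0,0,0,0,45],[0,0,0,0,45],[0,0,0,0,45],[0,0,0,0,45]]' 60
cat >> h.py <<'E'
def cyl(m,x,y,r_,z0,z1):
    t=np.linspace(0,2*np.pi,48);P=np.array([[x+r_*np.cos(a),y+r_*np.sin(a),z] for z in(z0,z1) for a in t]);q=proj(m,P)
    lo,hi=q.min(0),q.max(0);return np.r_[(lo+hi)/2,hi-lo]
def fit(m,bb,r_,z0,z1,x0):
    # x,y from bbox centre; returns position and size residual
    s=least_squares(lambda v:cyl(m,v[0],v[1],r_,z0,z1)[:2]-np.array(bb[:2]),x0);e=cyl(m,*s.x,r_,z0,z1)
    return np.round(s.x,4),np.round(np.array(bb[2:])-e[2:],1)
C=np.array([[.643,-.066],[.535,-.073],[.453,-.049]])
def candles(cams,h=.07,th='candle1'):
    for c in cams:
        m=camera_model(c);capture(c)
        for d in look_for(c,th):
            for i,x0 in enumerate(C):
                e=cyl(m,*x0,.027,0,h)
                if np.hypot(*(e[:2]-np.array(d['bbox'][:2])))<.8*max(e[2],e[3])/1.3:
                    print(c,i,*fit(m,d['bbox'],.027,0,h,x0),round(d['p'],2),np.round(d['bbox']).astype(int).tolist())
E
python3 - <<'E'
from h import *
s,p,y=st();print(s['t'],p,np.degrees(y),s['opening'],s['wrist_force'])
candles(['top','side','wrist'])
E
```

```text
t: 52.5
tcp_pos: [0.4968, 0.1526, 0.1473]
eef_rot: [-3.14, -0.003, 2.856]
wrist_force: [0.4, -0.1, -0.4]
opening: 0.051
finger_force: 62.4
t: 53.3
tcp_pos: [0.546, -0.0236, 0.1473]
eef_rot: [3.14, -0.003, -3.007]
wrist_force: [0.2, 0.6, -0.1]
opening: 0.0509
finger_force: 62.4
t: 54.1
tcp_pos: [0.5538, -0.061, 0.1489]
eef_rot: [-3.142, 0.0, -3.007]
wrist_force: [0.9, 0.5, -0.3]
opening: 0.0512
finger_force: 62.4
54.1 [ 0.55381353 -0.06101825  0.14892136] -172.26032068908685 0.05121166070512445 [ 0.86274199  0.51657246 -0.34401794]
side 2 [ 0.4565 -0.0497] [-1.3 -0.4] 0.77 [241, 258, 19, 29]
side 1 [ 0.527  -0.0784] [-0.   2.3] 0.7 [267, 261, 19, 32]
side 0 [ 0.6434 -0.0622] [-0.1  1.4] 0.67 [304, 249, 19, 30]
wrist 1 [ 0.5296 -0.0713] [ 1.3 -2.6] 0.76 [269, 181, 70, 74]
wrist 2 [ 0.454  -0.0451] [-5.9  1.2] 0.63 [319, 87, 71, 84]
```

```bash
python3 -m jog '[[-20,-4,0,0,45],[-38,-7,0,0,45],[-38,-6,0,0,45],[-28,-4,0,0,45],[-10,-2,0,0,45],[0,0,0,0,45],[0,0,0,0,45],[0,0,0,0,45]]' 60
python3 - <<'E'
from h import *
s,p,y=st();print(s['t'],p,np.degrees(y),s['opening'],s['wrist_force'])
candles(['top','side','wrist'])
E
```

```text
t: 55.2
tcp_pos: [0.6879, -0.0664, 0.1486]
eef_rot: [3.141, -0.002, -3.008]
wrist_force: [-0.5, 0.9, -0.4]
opening: 0.051
finger_force: 62.4
55.2 [ 0.68792356 -0.06636877  0.1485564 ] -172.32919317334776 0.05097764886247994 [-0.50246251  0.94265196 -0.44932066]
side 2 [ 0.4555 -0.0454] [-1.1 -0.6] 0.89 [241, 257, 19, 28]
side 1 [ 0.5272 -0.0752] [ 2.3 -2.3] 0.82 [267, 260, 21, 27]
side 0 [ 0.6436 -0.0634] [0.8 1.4] 0.61 [304, 249, 20, 30]
wrist 0 [ 0.6468 -0.0635] [1.3 2.5] 0.71 [289, 163, 72, 77]
wrist 1 [ 0.5513 -0.0677] [ -0.9 -50.1] 0.63 [304, 27, 81, 54]
```

```bash
python3 -m jog '[[15,3,0,0,45],[20,4,0,0,45],[7.2,1.7,0,0,45],[0,0,15,0,45],[0,0,15,0,45],[0,0,12,0,45],[0,0,8,0,45],[0,0,4,0,45]]' 60
python3 - <<'E'
from h import *
s,p,y=st();print(s['t'],p,s['wrist_force'],go([.645,-.0635,.073]))
candles(['top','side'])
E
python3 -m jog '[[0,0,0,0,45],[0,0,4,0,45],[0,0,4,0,45],[0,0,4,0,45],[0,0,3,0,45],[0,0,3,0,45],[0,0,2,0,45],[0,0,0,0,45]]' 60
python3 - <<'E'
from h import *
s,p,y=st();print(s['t'],p,s['wrist_force'],go([.645,-.0635,.073]))
E
```

```text
t: 56.3
tcp_pos: [0.6463, -0.0634, 0.0928]
eef_rot: [3.141, -0.002, -3.008]
wrist_force: [1.1, 0.8, -0.6]
opening: 0.0509
finger_force: 62.4
56.3 [ 0.64633995 -0.06343341  0.09278371] [ 1.07946474  0.841372   -0.57208202] [ 1.3  0.1 19.8]
side 2 [ 0.4551 -0.0493] [ 2.  -0.6] 0.87 [241, 258, 22, 28]
side 0 [ 0.6425 -0.0699] [ 5.1 -3.3] 0.63 [304, 251, 25, 25]
side 1 [ 0.5255 -0.0762] [ 0.5 -0.9] 0.62 [266, 261, 20, 28]
t: 57.3
tcp_pos: [0.6465, -0.0635, 0.0744]
eef_rot: [3.141, -0.001, -3.008]
wrist_force: [0.6, -0.3, -0.2]
opening: 0.0509
finger_force: 62.4
57.3 [ 0.64649197 -0.06354535  0.07436489] [ 0.6163695  -0.34887906 -0.21222775] [1.5 0.2 1.4]
```

No contact force with the plug below the rim, so it is in the mouth. I'll lower a bit more and release.

```bash
python3 -m jog '[[0.7,0,2,0,45],[0,0,1.5,0,45],[0,0,0,0,45],[0,0,0,0,53],[0,0,0,0,57],[0,0,0,0,60],[0,0,0,0,62],[0,0,0,0,62]]' 60
python3 -m jog '[[0,0,-10,0,62],[0,0,-25,0,62],[0,0,-25,0,62],[-20,0,-10,0,62],[-20,0,0,0,62],[0,0,0,0,62],[0,0,0,0,62],[0,0,0,0,62]]' 60
python3 - <<'E'
from h import *
s,p,y=st();print(s['t'],p,s['wrist_force'])
m=camera_model('wrist')
for l in see('wrist','lid1',.077,img='pics/w13.png'):print(l,fit(m,l[2],.027,.07,.079,[.645,-.0635]))
for l in see('side','lid1',.077,img='pics/s13.png'):print(l)
candles(['wrist','side'],.079)
im=cv2.imread('pics/w13.png');s=cv2.imread('pics/s13.png')[210:290,220:330]
cv2.imwrite('pics/c13.png',np.hstack([im[100:400,150:430],cv2.resize(s,(412,300))]))
E
```

```text
t: 58.1
tcp_pos: [0.6461, -0.0637, 0.0714]
eef_rot: [-3.142, 0.0, -3.008]
wrist_force: [-0.1, 0.7, -0.7]
opening: 0.062
finger_force: 0.0
t: 58.9
tcp_pos: [0.6843, -0.0582, 0.1409]
eef_rot: [3.141, -0.002, -3.008]
wrist_force: [0.3, -0.2, -1.0]
opening: 0.0619
finger_force: 0.0
58.9 [ 0.68428772 -0.05821062  0.1408743 ] [ 0.34940908 -0.21555704 -0.99363043]
(array([ 0.6442, -0.0638]), 0.91, [277, 172, 75, 77]) (array([ 0.6453, -0.0637]), array([-0.9,  1.2]))
(array([0.4754, 0.2295]), 0.66, [229, 182, 17, 13])
(array([ 0.6417, -0.0684]), 0.64, [305, 242, 16, 18])
(array([0.4784, 0.1599]), 0.64, [234, 197, 15, 11])
(array([ 0.4431, -0.3177]), 0.53, [257, 339, 12, 16])
(array([0.4451, 0.4151]), 0.24, [212, 149, 4, 11])
wrist 1 [ 0.5529 -0.0679] [ -1.9 -57.6] 0.65 [291, 28, 86, 55]
wrist 0 [ 0.6182 -0.0657] [-43.5 -73.9] 0.48 [280, 132, 36, 8]
side 2 [ 0.4533 -0.0523] [ 2.1 -1. ] 0.75 [240, 258, 22, 30]
side 1 [ 0.529  -0.0822] [ 1.5 -4.3] 0.72 [268, 261, 21, 27]
side 0 [ 0.6382 -0.0832] [ -0.8 -11.1] 0.66 [305, 254, 19, 20]
```

View pics/c13.png

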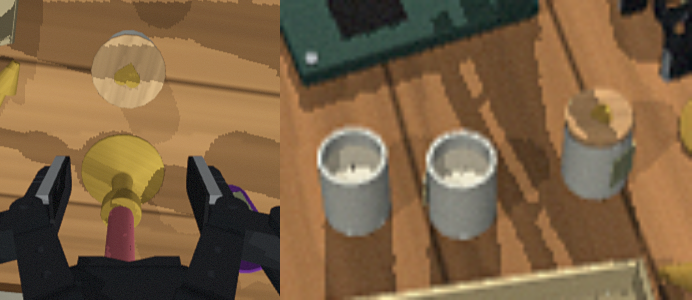

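Candle 1 is closed: in the wrist crop the lid sits centred at (128,70), and in the side crop the disc lies level on the rim at (600,115). Next is the middle lid. I back off in -x first to stay clear of the candlestick and the yoke arm.

```bash
python3 -m jog '[[20,3,0,0,72],[35,5,0,0,72],[40,5,0,0,72],[40,5,0,0,72],[32,4.7,0,0,72],[15.3,2,0,0,72],[0,0,0,8.2,72],[0,0,0,8.2,72]]' 60
python3 -m jog '[[0,0,0,8.2,72],[0,0,0,8.2,72],[0,0,0,8.2,72],[0,0,0,8.2,72],[0,0,0,8.2,72],[0,0,0,8.2,72],[0,0,0,8.2,72],[0,0,0,8.2,72]]' 60
python3 -m jog '[[0,0,0,8,72],[25,3,0,0,72],[40,4,0,0,72],[40,4,0,0,72],[40,4,0,0,72],[40,4,0,0,72],[40,4,0,0,72],[32,3,0,0,72]]' 60
python3 -m jog '[[15,1,0,0,72],[0,0,0,0,72],[0,0,0,0,72],[0,0,0,0,72],[0,0,0,0,72],[0,0,0,0,72],[0,0,0,0,72],[0,0,0,0,72]]' 60
python3 - <<'E'
from h import *
s,p,y=st();print(s['t'],p,np.degrees(y),s['wrist_force'])
m=camera_model('wrist')
for l in see('wrist','lid1',.038):
    f=fit(m,l[2],.027,.031,.041,l[0]);print(f,l[1],go([*f[0],.029]))
candles(['top','side'])
E
```

```text
t: 60.1
tcp_pos: [0.5012, -0.0583, 0.1417]
eef_rot: [-3.142, 0.0, 2.983]
wrist_force: [0.8, -0.1, 0.5]
opening: 0.0719
finger_force: 0.0
t: 60.9
tcp_pos: [0.5019, -0.0583, 0.1415]
eef_rot: [3.141, 0.0, 1.839]
wrist_force: [-0.1, -0.6, -0.4]
opening: 0.0722
finger_force: 0.0
t: 61.7
tcp_pos: [0.493, 0.2021, 0.1416]
eef_rot: [3.141, -0.0, 1.706]
wrist_force: [0.2, -1.0, 0.4]
opening: 0.072
finger_force: 0.0
t: 62.5
tcp_pos: [0.4922, 0.2146, 0.1413]
eef_rot: [-3.142, -0.0, 1.704]
wrist_force: [0.1, 0.4, 0.9]
opening: 0.0717
finger_force: 0.0
62.5 [0.49224787 0.21455147 0.14132735] 97.63745229887684 [0.05190765 0.41585674 0.88909123]
(array([0.4834, 0.2807]), array([ 1.2, -3. ])) 0.91 [6.650e+01 1.000e-01 1.123e+02]
(array([0.4912, 0.2165]), array([0.6, 0.2])) 0.82 [  1.8  -0.7 112.3]
top 1 [ 0.5374 -0.0763] [-1.2 -0. ] 0.64 [297, 220, 17, 21]
top 2 [ 0.4552 -0.0398] [0.8 4.5] 0.54 [288, 247, 18, 24]
side 2 [ 0.4516 -0.0488] [2.4 0.1] 0.88 [240, 258, 22, 29]
side 1 [ 0.5305 -0.0735] [ 0.1 -0.6] 0.78 [268, 260, 19, 28]
side 0 [ 0.6416 -0.0843] [ 0.6 -9.4] 0.77 [306, 255, 20, 20]
```

```bash
python3 -m jog '[[0.8,-0.7,15,0,72],[0,0,25,0,72],[0,0,25,0,72],[0,0,20,0,72],[0,0,14,0,72],[0,0,9,0,72],[0,0,4,0,72],[0,0,0,0,72]]' 60
python3 -m jog '[[0,0,0,0,45],[0,0,0,0,45],[0,0,0,0,45],[0,0,0,0,45],[0,0,0,0,45],[0,0,0,0,45],[0,0,0,0,45],[0,0,0,0,45]]' 60
python3 -m jog '[[0,0,-10,0,45],[0,0,-20,0,45],[0,0,-25,0,45],[0,0,-30,0,45],[0,0,-25,0,45],[0,0,-10,0,45],[0,0,0,0,45],[0,0,0,0,45]]' 60
python3 - <<'E'
from h import *
s,p,y=st();print(s['t'],p,s['wrist_force'])
for l in see('wrist','lid1',p[2]+.01):print(l,p[:2]-l[0])
E
python3 -m jog '[[0,0,0,-8.2,45],[0,0,0,-8.2,45],[0,0,0,-8.2,45],[0,0,0,-8.2,45],[0,0,0,-8.2,45],[0,0,0,-8.2,45],[0,0,0,-8.2,45],[0,0,0,-8.2,45]]' 60
python3 -m jog '[[0,0,0,-8.2,45],[0,0,0,-8.2,45],[0,0,0,-8,45],[-5,-25,0,0,45],[-8,-35,0,0,45],[-8,-40,0,0,45],[-8,-40,0,0,45],[-8,-40,0,0,45]]' 60
python3 -m jog '[[-8,-40,0,0,45],[-6,-40,0,0,45],[-3.4,-25,0,0,45],[0,-10,0,0,45],[0,0,0,0,45],[0,0,0,0,45],[0,0,0,0,45],[0,0,0,0,45]]' 60
python3 - <<'E'
from h import *
s,p,y=st();print(s['t'],p,np.degrees(y),s['opening'],s['wrist_force'])
candles(['top','side','wrist'])
E
```

```text
t: 63.6
tcp_pos: [0.4913, 0.2157, 0.0291]
eef_rot: [-3.141, 0.0, 1.705]
wrist_force: [0.3, -0.1, 0.4]
opening: 0.072
finger_force: 0.0
t: 64.4
tcp_pos: [0.4918, 0.2158, 0.0307]
eef_rot: [3.14, -0.0, 1.705]
wrist_force: [-0.8, -1.2, 5.3]
opening: 0.0507
finger_force: 61.5
t: 65.2
tcp_pos: [0.4908, 0.2155, 0.1489]
eef_rot: [-3.141, 0.0, 1.705]
wrist_force: [-0.4, -0.9, -0.8]
opening: 0.0509
finger_force: 62.4
65.2 [0.49075063 0.2155152  0.14887577] [-0.35620613 -0.89410574 -0.79234964]
(array([0.4918, 0.2205]), 0.78, [282, 269, 101, 96]) [-0.00104937 -0.0049848 ]
(array([0.4807, 0.288 ]), 0.57, [279, 132, 71, 67]) [ 0.01005063 -0.0724848 ]
t: 66.1
tcp_pos: [0.4905, 0.2154, 0.1478]
eef_rot: [-3.14, -0.003, 2.856]
wrist_force: [0.3, -0.6, -0.1]
opening: 0.0508
finger_force: 62.4
t: 66.9
tcp_pos: [0.5516, 0.0408, 0.1478]
eef_rot: [3.141, -0.003, -3.007]
wrist_force: [-0.0, 0.5, -0.4]
opening: 0.0508
finger_force: 62.4
t: 67.7
tcp_pos: [0.5841, -0.0679, 0.1493]
eef_rot: [3.141, -0.001, -3.006]
wrist_force: [-0.8, -0.1, -0.4]
opening: 0.0503
finger_force: 62.4
67.7 [ 0.58414961 -0.06787332  0.14926566] -172.21404383598178 0.05034695151946882 [-0.80917249 -0.12011635 -0.38374973]
side 1 [ 0.5317 -0.0745] [-1.1 -1.4] 0.75 [268, 260, 18, 28]
side 2 [ 0.453  -0.0506] [ 1.4 -1.5] 0.64 [240, 259, 21, 28]
side 0 [ 0.6363 -0.0814] [ 1.3 -9.9] 0.53 [304, 254, 21, 19]
wrist 2 [ 0.4575 -0.0446] [-3.7 -1.6] 0.73 [336, 48, 81, 93]
wrist 1 [ 0.5298 -0.0713] [1.5 2.9] 0.65 [284, 148, 73, 76]
```

```bash
python3 -m jog '[[15,1,0,0,45],[25,1.5,0,0,45],[14,0.8,0,0,45],[0,0,15,0,45],[0,0,15,0,45],[0,0,12,0,45],[0,0,8,0,45],[0,0,4,0,45]]' 60
python3 -m jog '[[0,0,0,0,45],[0,0,4,0,45],[0,0,4,0,45],[0,0,4,0,45],[0,0,3,0,45],[0,0,3,0,45],[0,0,2,0,45],[0,0,0,0,45]]' 60
python3 - <<'E'
from h import *
s,p,y=st();print(s['t'],p,s['wrist_force'],go([.5302,-.072,.071]))
candles(['side'])
E
```

```text
t: 68.8
tcp_pos: [0.5305, -0.0733, 0.0945]
eef_rot: [3.141, -0.001, -3.008]
wrist_force: [-0.7, -0.6, -0.5]
opening: 0.0507
finger_force: 62.4
t: 69.6
tcp_pos: [0.5305, -0.0733, 0.075]
eef_rot: [3.141, -0.001, -3.008]
wrist_force: [0.0, 0.0, -0.9]
opening: 0.0509
finger_force: 62.4
69.6 [ 0.53052337 -0.07333411  0.07499445] [ 0.01119584  0.03304151 -0.87674204] [0.1 1.4 4. ]
side 2 [ 0.4555 -0.0484] [ 1.4 -2.9] 0.78 [241, 258, 21, 26]
side 1 [ 0.5258 -0.098 ] [  6.7 -16.3] 0.76 [268, 267, 26, 13]
side 0 [ 0.6398 -0.0823] [ 1.6 -8.3] 0.69 [305, 254, 21, 20]
```

```bash
python3 -m jog '[[0,0.7,2,0,45],[0,0,1.8,0,45],[0,0,0,0,45],[0,0,0,0,53],[0,0,0,0,57],[0,0,0,0,60],[0,0,0,0,62],[0,0,0,0,62]]' 60
python3 -m jog '[[0,0,-10,0,62],[0,0,-25,0,62],[0,0,-25,0,62],[-20,0,-10,0,62],[-20,0,0,0,62],[0,0,0,0,62],[0,0,0,0,62],[0,0,0,0,62]]' 60
python3 - <<'E'
from h import *
s,p,y=st();print(s['t'],p,s['wrist_force'])
m=camera_model('wrist')
for l in see('wrist','lid1',.077,img='pics/w14.png'):print(l,fit(m,l[2],.027,.07,.079,l[0]))
for c in('side','top'):
  m=camera_model(c)
  for l in see(c,'lid1',.077,img=f'pics/{c}14.png'):print(c,l,fit(m,l[2],.027,.07,.079,l[0]))
candles(['wrist','side','top'])
E
```

```text
t: 70.5
tcp_pos: [0.5306, -0.0727, 0.0716]
eef_rot: [-3.142, 0.0, -3.008]
wrist_force: [-0.2, -0.3, 0.4]
opening: 0.0619
finger_force: 0.0
t: 71.3
tcp_pos: [0.5687, -0.0671, 0.1412]
eef_rot: [3.141, -0.002, -3.008]
wrist_force: [0.5, 0.9, 0.3]
opening: 0.0623
finger_force: 0.0
71.3 [ 0.56872694 -0.06707708  0.14120264] [0.54185312 0.85115357 0.31023193]
(array([ 0.6406, -0.0637]), 0.84, [270, 304, 65, 55]) (array([ 0.643 , -0.0634]), array([ 0.3, -5.3]))
(array([ 0.5292, -0.0717]), 0.84, [278, 173, 77, 73]) (array([ 0.5305, -0.0718]), array([ 1.3, -2.5]))
side (array([ 0.3191, -0.4238]), 0.85, [213, 399, 25, 23]) (array([ 0.3193, -0.4234]), array([-0.4, -4.7]))
side (array([ 0.525, -0.084]), 0.83, [267, 255, 22, 16]) (array([ 0.5255, -0.0834]), array([ 2.8, -1.6]))
side (array([0.4467, 0.4141]), 0.71, [212, 149, 10, 7]) (array([0.4466, 0.417 ]), array([-5.4, -4.6]))
side (array([ 0.6442, -0.0747]), 0.69, [306, 243, 18, 15]) (array([ 0.6448, -0.071 ]), array([-0.8, -1.8]))
side (array([0.4701, 0.2319]), 0.52, [228, 182, 12, 16]) (array([0.4719, 0.2349]), array([-4.6,  2.7]))
top (array([ 0.439 , -0.4983]), 0.72, [437, 240, 18, 19]) (array([ 0.4382, -0.4984]), array([-0.6,  1.1]))
wrist 2 [ 0.4541 -0.046 ] [-3.9  5.1] 0.91 [331, 62, 81, 96]
wrist 0 [ 0.627  -0.0669] [  3.  -34.7] 0.8 [269, 267, 67, 52]
wrist 1 [ 0.5062 -0.0679] [-26.2 -59.6] 0.53 [289, 137, 49, 18]
side 2 [ 0.4506 -0.0525] [-3.2  0.9] 0.87 [239, 260, 17, 30]
side 1 [ 0.5238 -0.0943] [ -1.7 -13. ] 0.77 [267, 266, 18, 16]
side 0 [ 0.6388 -0.0854] [  0.1 -10.1] 0.5 [305, 255, 20, 19]
```

```bash
python3 -m jog '[[0,0,0,8.2,72],[0,0,0,8.2,72],[0,0,0,8.2,72],[0,0,0,8.2,72],[0,0,0,8.2,72],[0,0,0,8.2,72],[0,0,0,8.2,72],[0,0,0,8.2,72]]' 60
python3 -m jog '[[0,0,0,8.2,72],[0,0,0,8.2,72],[0,0,0,8,72],[25,-3,0,0,72],[40,-5,0,0,72],[40,-5,0,0,72],[40,-5,0,0,72],[40,-5,0,0,72]]' 60
python3 -m jog '[[40,-5,0,0,72],[40,-4,0,0,72],[40,-4,0,0,72],[33,-3,0,0,72],[15,0,0,0,72],[0,0,0,0,72],[0,0,0,0,72],[0,0,0,0,72]]' 60
python3 - <<'E'
from h import *
s,p,y=st();print(s['t'],p,np.degrees(y),s['wrist_force'])
m=camera_model('wrist')
for l in see('wrist','lid1',.038):
    f=fit(m,l[2],.027,.031,.041,l[0]);print(f,l[1],go([*f[0],.029]))
candles(['top','side'])
E
```

```text
t: 72.7
tcp_pos: [0.5703, -0.0674, 0.1415]
eef_rot: [3.142, -0.0, 2.125]
wrist_force: [-0.5, -1.4, -0.6]
opening: 0.0721
finger_force: 0.0
t: 73.5
tcp_pos: [0.5223, 0.1142, 0.1416]
eef_rot: [3.141, -0.0, 1.704]
wrist_force: [1.3, 1.2, -0.9]
opening: 0.0719
finger_force: 0.0
t: 74.3
tcp_pos: [0.4849, 0.2759, 0.1414]
eef_rot: [-3.141, 0.001, 1.703]
wrist_force: [-1.2, -0.5, -0.4]
opening: 0.0721
finger_force: 0.0
74.3 [0.48485386 0.27587168 0.14144874] 97.59104867168057 [-1.17977512 -0.49990813 -0.35433328]
(array([0.4827, 0.2795]), array([ 4.4, -3. ])) 0.9 [  3.9  -1.7 112.4]
(array([0.4383, 0.4014]), array([-22.3, -23.8])) 0.37 [130.6 -29.7 112.4]
top 0 [ 0.6251 -0.0644] [ -6.  -10.8] 0.66 [291, 194, 11, 11]
top 2 [ 0.4517 -0.0493] [-0.2  1.9] 0.62 [291, 248, 18, 22]
top 1 [ 0.5141 -0.0664] [ -6.1 -10.6] 0.44 [294, 228, 12, 10]
side 2 [ 0.4511 -0.0454] [-0.2 -0.5] 0.9 [239, 258, 20, 28]
side 1 [ 0.5278 -0.1014] [ -1.4 -17.8] 0.6 [269, 268, 18, 12]
side 0 [ 0.6394 -0.0834] [  0.2 -12.3] 0.58 [305, 254, 20, 17]
```

```bash
python3 -m jog '[[2,-1.5,15,0,72],[0,0,25,0,72],[0,0,25,0,72],[0,0,20,0,72],[0,0,14,0,72],[0,0,9,0,72],[0,0,4.4,0,72],[0,0,0,0,72]]' 60
python3 -m jog '[[0,0,0,0,45],[0,0,0,0,45],[0,0,0,0,45],[0,0,0,0,45],[0,0,0,0,45],[0,0,0,0,45],[0,0,0,0,45],[0,0,0,0,45]]' 60
python3 -m jog '[[0,0,-10,0,45],[0,0,-20,0,45],[0,0,-25,0,45],[0,0,-30,0,45],[0,0,-25,0,45],[0,0,-10,0,45],[0,0,0,0,45],[0,0,0,0,45]]' 60
python3 - <<'E'
from h import *
s,p,y=st();print(s['t'],p,s['wrist_force'])
for l in see('wrist','lid1',p[2]+.01):print(l,p[:2]-l[0])
E
python3 -m jog '[[0,0,0,-8.2,45],[0,0,0,-8.2,45],[0,0,0,-8.2,45],[0,0,0,-8.2,45],[0,0,0,-8.2,45],[0,0,0,-8.2,45],[0,0,0,-8.2,45],[0,0,0,-8.2,45]]' 60
python3 -m jog '[[0,0,0,-8.2,45],[0,0,0,-8.2,45],[0,0,0,-8,45],[2,-25,0,0,45],[3,-35,0,0,45],[3,-40,0,0,45],[3,-40,0,0,45],[3,-40,0,0,45]]' 60
python3 -m jog '[[3,-40,0,0,45],[2,-40,0,0,45],[0,-40,0,0,45],[0,-20,0,0,45],[0,-8,0,0,45],[0,0,0,0,45],[0,0,0,0,45],[0,0,0,0,45]]' 60
python3 - <<'E'
from h import *
s,p,y=st();print(s['t'],p,np.degrees(y),s['opening'],s['wrist_force'])
candles(['top','side','wrist'])
E
```

```text
t: 75.4
tcp_pos: [0.4828, 0.279, 0.029]
eef_rot: [-3.141, 0.0, 1.705]
wrist_force: [0.3, -0.8, 0.2]
opening: 0.0717
finger_force: 0.0
t: 76.2
tcp_pos: [0.4833, 0.2793, 0.0306]
eef_rot: [3.139, -0.0, 1.705]
wrist_force: [-1.1, 0.6, 5.7]
opening: 0.0506
finger_force: 61.7
t: 77.0
tcp_pos: [0.4821, 0.2788, 0.1486]
eef_rot: [-3.141, 0.0, 1.705]
wrist_force: [0.4, -0.5, -0.8]
opening: 0.0511
finger_force: 62.3
77.0 [0.48205664 0.27884857 0.14860515] [ 0.44395508 -0.50812943 -0.75086556]
(array([0.4809, 0.2826]), 0.71, [278, 271, 101, 93]) [ 0.00115664 -0.00375143]
t: 77.9
tcp_pos: [0.4819, 0.2787, 0.1475]
eef_rot: [-3.14, -0.003, 2.856]
wrist_force: [0.7, 0.1, 0.1]
opening: 0.0509
finger_force: 62.3
t: 78.7
tcp_pos: [0.492, 0.0974, 0.1478]
eef_rot: [3.141, -0.003, -3.007]
wrist_force: [0.7, 0.9, -1.5]
opening: 0.0513
finger_force: 62.4
t: 79.5
tcp_pos: [0.507, -0.0471, 0.1488]
eef_rot: [3.141, -0.001, -3.006]
wrist_force: [0.3, 0.7, -1.0]
opening: 0.0513
finger_force: 62.4
79.5 [ 0.50704433 -0.04710198  0.14879237] -172.22487963371663 0.05129614379027023 [ 0.2978558   0.69179342 -0.97396793]
side 1 [ 0.5264 -0.0932] [ -2.1 -12.5] 0.73 [268, 265, 17, 17]
side 2 [ 0.4537 -0.0471] [-2.6  1.7] 0.58 [240, 258, 17, 31]
side 0 [ 0.6366 -0.0856] [  0.8 -10.7] 0.52 [304, 255, 20, 18]
wrist 0 [ 0.633  -0.0607] [ -4.4 -32.5] 0.94 [246, 318, 54, 54]
wrist 1 [ 0.5053 -0.0684] [-10.5 -46.9] 0.78 [252, 203, 57, 32]
wrist 2 [ 0.4528 -0.0456] [-2.9  0.6] 0.68 [290, 149, 69, 73]
```

```bash
python3 -m jog '[[15,2,0,0,45],[25,3.5,0,0,45],[14,2.6,0,0,45],[0,0,15,0,45],[0,0,15,0,45],[0,0,12,0,45],[0,0,8,0,45],[0,0,4,0,45]]' 60
python3 -m jog '[[0,0,0,0,45],[0,0,4,0,45],[0,0,4,0,45],[0,0,4,0,45],[0,0,3,0,45],[0,0,3,0,45],[0,0,2,0,45],[0,0,0,0,45]]' 60
python3 - <<'E'
from h import *
s,p,y=st();print(s['t'],p,s['wrist_force'],go([.4528,-.0463,.071]))
E
```

```text
t: 80.6
tcp_pos: [0.4529, -0.0476, 0.0946]
eef_rot: [3.141, -0.001, -3.007]
wrist_force: [-0.0, -1.0, 0.1]
opening: 0.0509
finger_force: 62.4
t: 81.4
tcp_pos: [0.4529, -0.0477, 0.0748]
eef_rot: [3.141, -0.001, -3.008]
wrist_force: [0.1, 0.2, 0.1]
opening: 0.051
finger_force: 62.4
81.4 [ 0.4529224  -0.04768724  0.07482328] [0.0574359  0.22014036 0.14411473] [-0.1  1.4  3.8]
```

```bash
python3 -m jog '[[0,0.7,2,0,45],[0,0,1.8,0,45],[0,0,0,0,45],[0,0,0,0,53],[0,0,0,0,57],[0,0,0,0,60],[0,0,0,0,62],[0,0,0,0,62]]' 60
python3 -m jog '[[0,0,-10,0,62],[0,0,-25,0,62],[0,0,-25,0,62],[-20,0,-20,0,62],[-20,0,-20,0,62],[0,0,-20,0,62],[0,0,0,0,62],[0,0,0,0,62]]' 60
python3 - <<'E'
from h import *
s,p,y=st();print(s['t'],p,s['wrist_force'])
for c in('wrist','side','top'):
  m=camera_model(c)
  for l in see(c,'lid1',.077,img=f'pics/{c}15.png'):print(c,l,fit(m,l[2],.027,.07,.079,l[0]))
E
```

```text
t: 82.2
tcp_pos: [0.453, -0.0471, 0.0714]
eef_rot: [-3.142, 0.0, -3.008]
wrist_force: [-0.2, 0.8, 0.3]
opening: 0.0619
finger_force: 0.0
t: 83.0
tcp_pos: [0.4921, -0.0415, 0.1916]
eef_rot: [-3.141, 0.0, -3.008]
wrist_force: [0.1, 0.2, 0.3]
opening: 0.062
finger_force: 0.0
83.0 [ 0.49211039 -0.04151999  0.19163956] [0.07811369 0.22406128 0.27347014]
wrist (array([ 0.6409, -0.063 ]), 0.81, [240, 331, 56, 42]) (array([ 0.6432, -0.0626]), array([ 5.6, -4.1]))
wrist (array([ 0.5282, -0.07  ]), 0.6, [243, 236, 60, 51]) (array([ 0.53  , -0.0701]), array([ 3.4, -3.7]))
wrist (array([ 0.4524, -0.0454]), 0.57, [279, 161, 62, 60]) (array([ 0.4532, -0.0456]), array([ 0.5, -2. ]))
side (array([ 0.3199, -0.4189]), 0.89, [213, 396, 24, 26]) (array([ 0.3202, -0.4173]), array([-1.2, -1.4]))
side (array([ 0.4488, -0.0498]), 0.71, [238, 251, 18, 21]) (array([ 0.4492, -0.049 ]), array([-1.2,  3.7]))
side (array([ 0.521 , -0.0826]), 0.7, [265, 254, 23, 18]) (array([ 0.5209, -0.0786]), array([3.8, 0.5]))
side (array([ 0.6414, -0.0672]), 0.67, [304, 242, 11, 18]) (array([ 0.6403, -0.0661]), array([-7.8,  1.2]))
side (array([ 0.7615, -0.0498]), 0.64, [341, 229, 28, 54]) (array([ 0.7618, -0.0479]), array([ 9.4, 38. ]))
side (array([0.5716, 0.2788]), 0.26, [254, 168, 107, 129]) (array([0.5705, 0.2801]), array([ 91.2, 116.4]))
side (array([ 0.5081, -0.3438]), 0.25, [286, 343, 114, 128]) (array([ 0.5072, -0.343 ]), array([ 91.4, 104.5]))
top (array([ 0.3123, -0.3825]), 0.78, [405, 284, 18, 18]) (array([ 0.3132, -0.382 ]), array([-0.8, -0.4]))
top (array([ 0.4403, -0.4967]), 0.48, [437, 239, 17, 18]) (array([ 0.4412, -0.4988]), array([-1.6,  0.1]))
top (array([0.5808, 0.2542]), 0.38, [190, 212, 115, 118]) (array([0.5811, 0.2553]), array([ 97.1, 100.4]))
```

```bash
python3 - <<'E'
from h import *
m=camera_model('wrist');im=cv2.imread('pics/wrist15.png');g=cv2.cvtColor(im,cv2.COLOR_BGR2HSV)
for bb,x in(((279,161,62,60),(.4532,-.046)),((243,236,60,51),(.53,-.071)),((240,331,56,42),(.645,-.0635))):
    c,r0,w,h=bb;mk=np.zeros(g.shape[:2],np.uint8);s=np.s_[r0-h//2-4:r0+h//2+5,c-w//2-4:c+w//2+5]
    H=g[s];mk[s]=((H[...,1]>60)&(H[...,2]>110)).astype(np.uint8)
    k=max(cv2.findContours(mk,0,2)[0],key=cv2.contourArea);k=cv2.convexHull(k)
    t=np.linspace(0,2*np.pi,60)
    for z in(.079,.088):
        e=proj(m,np.c_[x[0]+.027*np.cos(t),x[1]+.027*np.sin(t),np.full(60,z)]).astype(np.float32);print('pred',z,np.round(np.ravel(cv2.boundingRect(e))),end=' ')
    print('seen',cv2.boundingRect(k))
E
```

```text
pred 0.079 [247 131  63  62] pred 0.088 [246 131  65  65] seen (244, 127, 71, 69)
pred 0.079 [213 212  58  53] pred 0.088 [211 215  59  55] seen (209, 207, 69, 59)
pred 0.079 [213 316  51  41] pred 0.088 [211 321  53  43] seen (208, 306, 65, 51)
```

```bash
python3 - <<'E'
from h import *
m=camera_model('side');im=capture('side')[:,:,::-1].copy();S=cv2.cvtColor(im,cv2.COLOR_BGR2HSV)[...,1].astype(int)
for x in((.453,-.0475),(.5305,-.0725),(.645,-.0635)):
    # jar rim front edge at z=.07 and at z=0
    t=np.linspace(0,2*np.pi,200);o=[]
    e=proj(m,np.c_[x[0]+.027*np.cos(t),x[1]+.027*np.sin(t),np.full(200,.07)])
    for c in range(int(e[:,0].min())+2,int(e[:,0].max())-1):
        front=e[np.abs(e[:,0]-c)<.8][:,1].max();col=S[int(front)-6:int(front)+7,c]
        k=int(np.argmax(col[:-1]-col[1:]));o.append((c,round(k+.5+int(front)-6-front,1),int(col[k]-col[k+1])))
    print(x,o)
E
```

```text
(0.453, -0.0475) [(231, np.float64(-0.7), 79), (232, np.float64(-0.6), 71), (233, np.float64(-0.2), 72), (234, np.float64(-0.7), 55), (235, np.float64(-1.0), 52), (236, np.float64(-0.3), 68), (237, np.float64(-0.4), 71), (238, np.float64(-0.5), 64), (239, np.float64(-0.5), 65), (240, np.float64(-0.4), 75), (241, np.float64(-0.4), 91), (242, np.float64(-1.1), 53), (243, np.float64(-0.9), 97), (244, np.float64(-1.6), 59), (245, np.float64(-2.1), 78), (246, np.float64(-2.5), 83)]
(0.5305, -0.0725) [(260, np.float64(-1.2), 75), (261, np.float64(-1.1), 74), (262, np.float64(-0.6), 79), (263, np.float64(-1.0), 73), (264, np.float64(-0.4), 75), (265, np.float64(-0.6), 67), (266, np.float64(-0.7), 59), (267, np.float64(-0.8), 61), (268, np.float64(-0.8), 63), (269, np.float64(-0.8), 68), (270, np.float64(-0.6), 66), (271, np.float64(-0.5), 77), (272, np.float64(-1.2), 65), (273, np.float64(-0.8), 73), (274, np.float64(-1.3), 53), (275, np.float64(-1.6), 69)]
(0.645, -0.0635) [(297, np.float64(-0.5), 75), (298, np.float64(-0.4), 91), (299, np.float64(-0.2), 66), (300, np.float64(-0.8), 68), (301, np.float64(-0.1), 76), (302, np.float64(-0.5), 70), (303, np.float64(-0.7), 64), (304, np.float64(-0.8), 58), (305, np.float64(0.2), 69), (306, np.float64(0.2), 56), (307, np.float64(0.2), 53), (308, np.float64(-0.7), 61), (309, np.float64(-0.5), 63), (310, np.float64(-1.2), 57), (311, np.float64(-0.8), 87), (312, np.float64(-1.2), 87)]
```

The lid-to-jar edge lies on the predicted rim arc for all three candles (within about 1 px, up to 2.5 px at the right edge of candle 3), so the lids are seated. I'm handing in with the gripper clear.

```bash
python3 -c "
from cell import order
print(order.hand_in())"
```

```text
the job is handed in; nothing more can be done
None
```

I pressed all three pale heart lids at the third notch with hands off for over 3 s, then released the press fully open and closed one candle with each lid, heart up; the job is handed in, with lid seating on candles 2 and 3 checked by camera measurements only.

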